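Weigh the sample can on the hanging spring scale

TASK

Weigh the sample can: pick up the lidded can with the wire hoop, keep it upright, hang it by the hoop on the hook of the spring scale, and ease it down until the spring carries its whole weight before you let go, so that the hook is neither forced nor let jerk or bounce. When the can hangs free and the pointer has come to rest, press the record key on the weighing terminal. Leave the other things where they are.

Things in the scene. Friction and masses are not known exactly. Their poses are not given: they have to be found in the camera images.
- can_center (a point): the sample can: upright stainless cylinder 56 mm dia x 100 mm tall, flat lid, weight unknown (under 1 kg), with a fixed upright wire hoop on the lid. Point: centre of the cylinder, 50 mm above its underside. z is up; the hoop lies in the y-z plane, so the hook goes through it along x, either way. Gripped a little below its centre with the tool leaning 35 to 45 degrees, hoop and hook stay clear of the gripper
- can_crown (a point): middle of the hoop's wire (6 mm dia) at its top, 95 mm above can_center on the can's axis. The hoop is 36 mm wide inside, round at the top, 42 mm high inside above the lid; its top bar runs along the can's y
- hook_seat (a point): the scale's hook (8 mm round bar): the point is the lowest spot inside its bowl, on the scale's vertical axis, and dips with the hook. It opens to its own -x side, roughly towards the robot: bowl 20 mm wide inside along x, underside 8 mm below the point; tip on the -x side, its top 18 mm above the point; shank on the +x side, straight up to 40 mm, then leaning back onto the axis. z up
- hook (a joint): how far the hook has dipped, m: 0 unloaded, grows downward, bottom stop at 0.085. Spring about 120 N/m (8 mm per newton), lightly damped: a load let go out of balance bounces for a second or two. The pointers on both dial faces turn with it
- stand: fixed stand of the scale; origin on the table under the hook, axes as the hook's. Upright tube 25 mm dia, 190 mm to the -y side, with an arm over the scale at 515 mm; foot plate 160 x 280 mm, 12 mm thick, from y -255 to +25 mm. The round white dial case (120 mm dia, 50 mm thick along x) hangs over the hook, its lowest part 330 mm above the table; the unloaded hook seat is at 245 mm
- key_top (a point): centre of the top of the round record key (32 mm dia, grey) on the flat front deck of the weighing terminal, a white box 160 x 180 mm; presses straight down; the display part begins 50 mm behind the key (its +x) and rises about 40 mm above it. z up
- key (a joint): how far the key is pressed, m: 0 released, 0.006 fully down (about 4 N); springs back
- knob_can: bystander: a plain lidded stainless can, 56 dia x 62 mm (88 mm with the knob), with a round black knob on its lid in place of a hoop; stands among the cans. Origin: centre of its underside
- tub: bystander: a white plastic tub with a flat lid, 70 dia x 54 mm, stands among the cans. Origin: centre of its underside
- label_roll: bystander: roll of labels, 90 dia x 50 mm, on its flat side. Origin: centre of its underside
- scoop: bystander: small stainless scoop, lying flat, about 165 mm long, 26 mm high. Origin: at its underside where handle and pan meet; pan along its +x
- marker: bystander: marker pen, 125 mm long, 14 mm high, lying along its x. Origin: at its underside
- carton: bystander: cardboard carton, 70 x 110 x 50 mm. Origin: centre of its underside
- clip_stand: bystander: upright card holder on a 60 x 80 mm foot, 61 mm high. Origin: centre of its underside
There are look-alikes about, which are no part of the job. What is shaped like the part that bears can_center but blue, green or purple is not meant.

How it is judged:
On the way, in this order (a step that is already met when the one before it is completed fails the run):
1. the can hangs by its hoop in the hook, let go, and has settled (contact force between can and hook above 1.5 N and contact force between the fingers and can below 0.1 N and horizontal distance between can_crown and hook_seat below 0.012 m and distance between can_crown and hook_seat below 0.014 m and velocity of joint hook between -0.015 and 0.015 m/s and linear speed of can below 0.05 m/s and angle between can_center's own z axis and vertical below 0.2 rad), for 0.5 s.
2. the record key is pressed (value of joint key above 0.004 m), for 0.05 s.
At the end, for the whole second after the job is handed in: the can hangs by its hoop seated in the bowl of the hook (hoop top within 12 mm of the seat sideways and 14 mm in all), upright within 0.2 rad, held by nothing else, hook still within 15 mm/s and can within 50 mm/s; the key is released again (all of step 1 and value of joint key below 0.002 m); the robot touches nothing.
It fails at once if the hook is jerked or dropped (faster than 0.12 m/s), or bounces once the can is let go (faster than 0.07 m/s with the fingers off the can and the can on the hook) (velocity of joint hook above 0.12 m/s or velocity of joint hook below -0.12 m/s or (contact force between the fingers and can below 0.1 N and contact force between can and hook above 0.5 N and (velocity of joint hook above 0.07 m/s or velocity of joint hook below -0.07 m/s))).
It fails at once if the hook is forced: more than 12 N from the can, or more than 3 N from the robot itself (contact force between can and hook above 12 N or contact force between any of the arm, the fingers and hook above 3 N).
It fails at once if the can is tipped by more than 0.6 rad (angle between can_center's own z axis and vertical above 0.6 rad).
It fails at once if the key is pressed before the can hangs free and the hook is at rest (value of joint key above 0.003 m and (value of joint hook below 0.012 m or velocity of joint hook above 0.02 m/s or velocity of joint hook below -0.02 m/s or contact force between the fingers and can above 0.1 N)).
It fails at once if another thing is shifted by more than 25 mm (distance of any of knob_can, tub, label_roll, scoop, marker, carton, clip_stand from where it was at the start of the episode above 0.025 m).
It also fails if it takes over 70 s, if anything falls off the work surface, if the arm or the gripper's body presses on something with over 40 N, if the wrist force passes 120 N, or if a joint passes its speed limit or range.

ROBOT

A 6-joint arm with a two-finger parallel gripper is mounted at the origin on the work surface. World frame = base frame: x ahead of the robot, y to its left, z up, the work surface at z = 0. Lengths are in m, angles in rad, forces in N, time in s.
With the tool pointing down it reaches from about 0.3 to 0.775 m from the base axis. Payload 14.6 kg.
Tool frame: the origin (TCP) lies at the very end of the fingers, on their centre line; the grasp point (between the pads) lies 19 mm behind it; z points along the fingers, y is the direction in which the jaws open and shut (so a half turn about z gives the same grasp; the last joint's range is limited). The gripper opens to 94 mm and grips with 3 to 60 N. Pads are 16 mm wide; open, the fingers measure 119 mm over their backs; the gripper's body (75 mm by 177 mm) begins 78 mm behind the grasp point.
Start: joints at [1.165, 0.3, 1.521, -0, 1.321, -0.067], TCP at [0.183, 0.519, 0.205] pointing down, gripper open.
Joint ranges: [-3.03, 3.03], [-0.79, 2.21], [0.23, 2.52], [-1.04, 4.18], [0, 3.07], [-2.55, 2.55]. Speed limits (rad/s): [2.22, 2.22, 2.57, 3.14, 3.14, 3.14].

INTERFACE

Orientations are given as [roll, pitch, yaw] about the fixed x, y, z axes, in that order (R = Rz(yaw) Ry(pitch) Rx(roll)).
In Python, from station import ctrl, vision, ticket gives the robot as it stands.
- The arm moves only by the tool step_arm, never from a script. Its argument "steps" is a list of rows, each an object of numbers: "x", "y", "z": the shift along the tool's x, y, z in m; "ax", "ay", "az": the turn, a rotation vector about the tool's x, y, z in degrees; "claw": the finger opening in m, from 0 to 0.094. A call has 1 to 5 rows; each row shifts and turns the pose as measured when the row begins, along the tool's axes as they then stand; what a row does not reach is not made up. A row lasts 1/12 s, in which the tool goes at most 41.7 mm and 7.16 degrees, less where a joint would pass 70% of its speed; a pose out of reach is approached as far as the arm can. A call with a gripper value outside its range is refused whole. The fingers move at their own pace and stop on an object; "grip_force" is the grip in N (left out, the last holds). Time passes only in rows, so rows that do not move let the fingers close. It gives the time, the measured TCP pose, the force and the opening at its end, in the units of the state.
- ctrl.get_obs(): the state, without advancing time (a new reading comes with each control period).
- vision.camera(name): name is "scene" or "top" or "wrist"; returns (picture, depth): 400x640x3 uint8, red, green, blue; 400x640 float32, m along the optical axis (not along the pixel's ray), 0 where there is no reading.
- vision.camera_params(name): a dict with "fov_y" (degrees; the focal length in pixels is half the picture's height over the tangent of half this angle, whatever the lens; pixels are square), "cx", "cy" (the principal point, pixels), "origin" and "attitude" of the camera in the world; the wrist camera has in their place "mount" (4x4, takes a point from camera to tool coordinates, whose origin is the TCP and whose axes are the flange's). Camera axes: x right, y up, looking along -z (the intrinsics and any distortion apply to the point x, -y, -z); pixel columns grow to the right and rows downward; lengths in m; the calibration is good to about 2 mm. A picture is of the moment at which its call begins: read the wrist's pose just before it. camera_params takes no time and is no camera call.
- ticket.hand_in(): hands the job in, once; it reports no verdict.
The state is a dict: "time_s": time; "qpos": joint angles; "joint_vel": joint speeds; "tau": joint torques, N m; "ee_pos": TCP position; "eef_rot": TCP orientation; "force": force on the tool from outside, world axes, zero at the start; "moment": the same for the moment, N m; "grip_width": finger opening in m.
Only numpy, scipy, OpenCV 4.12 (cv2) and the standard library are available. Lean on these libraries where they do the work, as an engineer would, in place of code of your own. Each camera call takes 0.05 s, during which the arm holds its last target.

## Working session

There is one attempt and no reset: what is moved stays moved. The work goes in short steps, Python scripts to look and compute and a tool call to move; the robot and the scene stay as the last step left them, time stands still between calls to the robot, and variables do not carry over. Pictures are saved under pics/ and viewed, and the job is handed in when it is done.

Besides the shell and the picture viewer there is one more tool, called after "Request:" as name(argument=value, ...), one argument or row to a line, values as JSON. step_arm: Moves the arm, as the interface text tells. Its arguments: {"type":"object","properties":{"steps":{"type":"array"},"grip_force":{"type":"number"}},"required":["steps"]}

```bash
ls; mkdir -p pics
cat > h.py <<'E'
import numpy as np, cv2
from station import ctrl, vision, ticket
def snap(n,f):
    o=ctrl.get_obs(); im,d=vision.camera(n); cv2.imwrite(f'pics/{f}.png',im[:,:,::-1]); np.savez(f'pics/{f}.npz',im=im,d=d,p=o['ee_pos'],r=o['eef_rot']); return im,d,o
E
python3 - <<'E'
from h import *
print(ctrl.get_obs())
for n in ['scene','top','wrist']:
    im,d,o=snap(n,n+'0'); print(n,vision.camera_params(n))
print(ctrl.get_obs()['time_s'])
E
```

```text
pics
{'time_s': 0.0, 'qpos': array([ 1.16539545e+00,  3.00474963e-01,  1.52155044e+00,  8.87378445e-06,
        1.32073229e+00, -6.65917602e-02]), 'joint_vel': array([ 0.00081432, -0.00146505, -0.00026081,  0.00051036, -0.00020194,
       -0.00035305]), 'tau': array([-3.48988069e-03, -5.31794751e+01, -3.52736771e+01,  7.06623774e-02,
        2.43997585e-02, -8.42062036e-05]), 'ee_pos': array([0.18269423, 0.51849598, 0.20489718]), 'eef_rot': array([-3.14043076e+00, -8.61012398e-05,  2.80278129e+00]), 'force': array([-0.6649999 ,  1.17249201, -0.12176905]), 'moment': array([-0.00453831, -0.02312631,  0.0855298 ]), 'grip_width': 0.09394861159571646}
scene {'fov_y': 42.021720826712894, 'cx': 318.3584009154639, 'cy': 208.64203339519094, 'origin': array([ 1.30336698, -0.47615038,  1.01584412]), 'attitude': array([ 0.83810866, -0.0214652 ,  0.91767222])}
top {'fov_y': 46.95139126102919, 'cx': 314.2897639434909, 'cy': 198.56742216842474, 'origin': array([0.46571729, 0.0998002 , 1.30569152]), 'attitude': array([ 0.09285372, -0.00406011, -1.58625734])}
wrist {'fov_y': 68.30798413597724, 'cx': 320.8872382919558, 'cy': 205.56104640131656, 'mount': array([[-6.37298217e-04,  9.64852665e-01,  2.62790655e-01,
         7.64325464e-02],
       [ 9.99999783e-01,  5.71751426e-04,  3.25895117e-04,
        -7.55806602e-04],
       [ 1.64189840e-04,  2.62790806e-01, -9.64852821e-01,
        -1.78933509e-01],
       [ 0.00000000e+00,  0.00000000e+00,  0.00000000e+00,
         1.00000000e+00]])}
0.15
```

View pics/scene0.png

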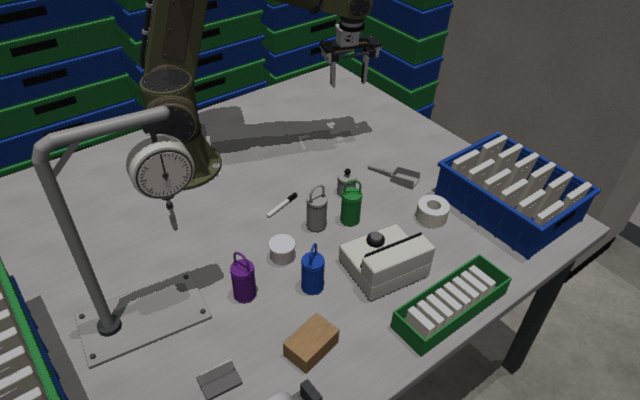

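View pics/top0.png

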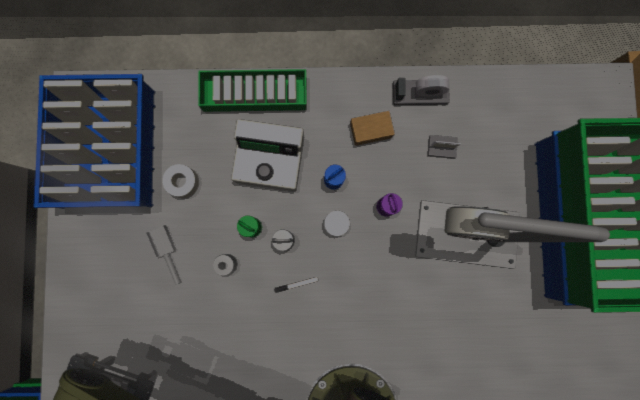

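View pics/wrist0.png

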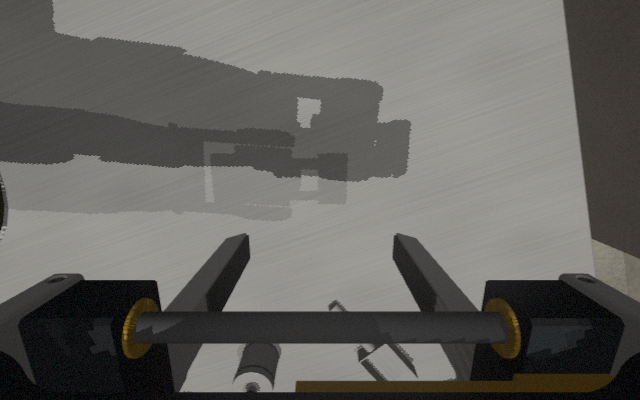

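Candidates for the can: stainless hooped can, top (283,241) / scene (317,212). Others: knob can, top (223,265); green (248,226), blue (334,176) and purple (390,205) look-alikes. By description I choose the stainless one with the hoop. Now a close crop and measurement.

```bash
cat >> h.py <<'E'
from scipy.spatial.transform import Rotation as Ro
def cam(n,p=None,r=None):
    c=vision.camera_params(n); f=200/np.tan(np.radians(c['fov_y']/2))
    if n=='wrist':
        T=np.eye(4);T[:3,:3]=Ro.from_euler('xyz',r).as_matrix();T[:3,3]=p
        M=T@c['mount']; return M[:3,:3],M[:3,3],f,c['cx'],c['cy']
    return Ro.from_euler('xyz',c['attitude']).as_matrix(),np.array(c['origin']),f,c['cx'],c['cy']
def pts(C,d):
    R,o,f,cx,cy=C; v,u=np.mgrid[0:d.shape[0],0:d.shape[1]]
    P=np.stack([(u-cx)/f*d,-(v-cy)/f*d,-d],-1); return P@R.T+o
def ray(C,u,v):
    R,o,f,cx,cy=C; k=R@np.array([(u-cx)/f,-(v-cy)/f,-1]); return o,k/np.linalg.norm(k)
def plane(C,u,v,z):
    o,k=ray(C,u,v); return o+k*(z-o[2])/k[2]
def proj(C,P):
    R,o,f,cx,cy=C; q=R.T@(np.array(P)-o); return cx+f*q[0]/-q[2], cy-f*q[1]/-q[2]
def tri(L):
    A=0;b=0
    for o,k in L:
        M=np.eye(3)-np.outer(k,k);A=A+M;b=b+M@o
    x=np.linalg.solve(A,b); return x,[np.linalg.norm((np.eye(3)-np.outer(k,k))@(x-o)) for o,k in L]
E
python3 - <<'E'
from h import *
T=np.load('pics/top0.npz');S=np.load('pics/scene0.npz')
Ct,Cs=cam('top'),cam('scene')
Pt,Ps=pts(Ct,T['d']),pts(Cs,S['d'])
for n,u,v in [('can',283,241),('knobcan',223,265),('tub',337,223),('key',264,171),('table',300,330),('terminaldeck',245,175),('green',248,226)]:
    print(n,Pt[v,u].round(4))
for n,u,v in [('can',317,212),('dial',162,172),('hook',169,205),('key',375,239),('table',250,170),('deck',357,262)]:
    print(n,Ps[v,u].round(4))
a=cv2.resize(S['im'][110:310,130:430,::-1],None,fx=2.6,fy=2.6,interpolation=cv2.INTER_CUBIC);cv2.imwrite('pics/c1.png',a)
a=cv2.resize(T['im'][100:300,200:500,::-1],None,fx=2.6,fy=2.6,interpolation=cv2.INTER_CUBIC);cv2.imwrite('pics/c2.png',a)
E
```

```text
can [0.4681 0.1761 0.1049]
knobcan [0.408  0.3346 0.0892]
tub [0.5146 0.0323 0.0546]
key [0.6557 0.2267 0.0829]
table [0.2225 0.1378 0.0039]
terminaldeck [0.649 0.281 0.06 ]
green [0.507  0.2616 0.1429]
can [0.492  0.1655 0.0732]
dial [ 0.5202 -0.2297  0.4078]
hook [ 0.4989 -0.224   0.3067]
key [0.6642 0.2192 0.0787]
table [ 0.1456  0.1643 -0.0013]
deck [0.6843 0.1436 0.0595]
```

View pics/c1.png

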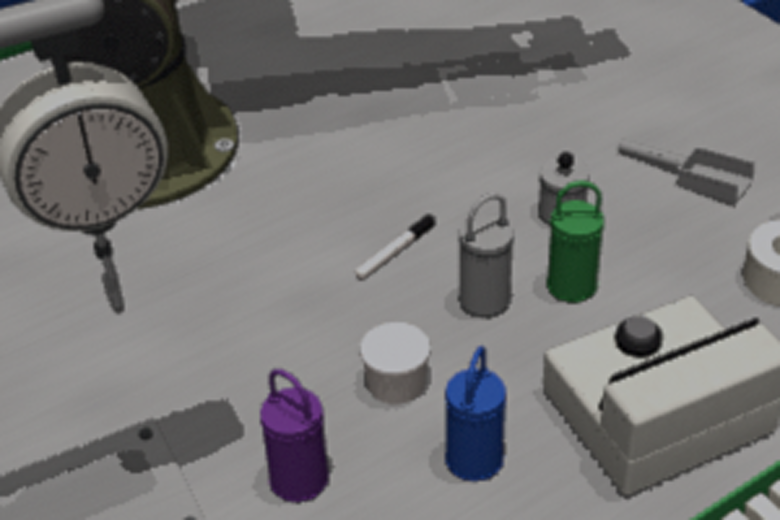

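View pics/c2.png

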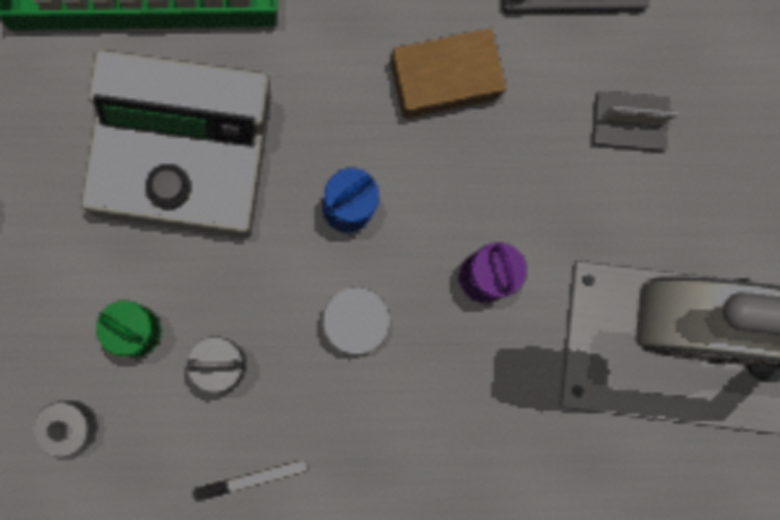

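Run:
```python
from h import *
T=np.load('pics/top0.npz')
im=T['im']
for (a,b,c,d,s,n) in [(190,290,395,560,4.6,'c3'),(205,275,215,315,7,'c4')]:
    cv2.imwrite(f'pics/{n}.png',cv2.resize(im[a:b,c:d,::-1],None,fx=s,fy=s,interpolation=cv2.INTER_CUBIC))
S=np.load('pics/scene0.npz')['im']
cv2.imwrite('pics/c5.png',cv2.resize(S[120:240,110:220,::-1],None,fx=5,fy=5,interpolation=cv2.INTER_CUBIC))
Pt=pts(cam('top'),T['d'])
# hoop points
r=Pt[215:255,260:305].reshape(-1,3); m=(r[:,2]>.115)&(r[:,2]<.17); h=r[m]; print(len(h)); print(h.round(3)[:40])
```

```text
36
[[0.473 0.199 0.136]
 [0.473 0.197 0.137]
 [0.473 0.194 0.142]
 [0.473 0.191 0.145]
 [0.473 0.189 0.146]
 [0.473 0.186 0.144]
 [0.473 0.184 0.143]
 [0.473 0.181 0.147]
 [0.473 0.178 0.146]
 [0.473 0.176 0.146]
 [0.473 0.173 0.147]
 [0.473 0.171 0.144]
 [0.473 0.169 0.142]
 [0.473 0.166 0.144]
 [0.473 0.164 0.141]
 [0.473 0.161 0.141]
 [0.473 0.159 0.135]
 [0.473 0.157 0.13 ]
 [0.471 0.199 0.136]
 [0.471 0.196 0.145]
 [0.471 0.194 0.144]
 [0.471 0.192 0.14 ]
 [0.471 0.189 0.144]
 [0.471 0.186 0.146]
 [0.471 0.183 0.148]
 [0.471 0.181 0.147]
 [0.471 0.178 0.15 ]
 [0.471 0.176 0.148]
 [0.47  0.173 0.148]
 [0.47  0.171 0.144]
 [0.47  0.169 0.142]
 [0.47  0.166 0.146]
 [0.47  0.164 0.145]
 [0.47  0.161 0.137]
 [0.47  0.159 0.135]
 [0.47  0.157 0.134]]
```

View pics/c3.png

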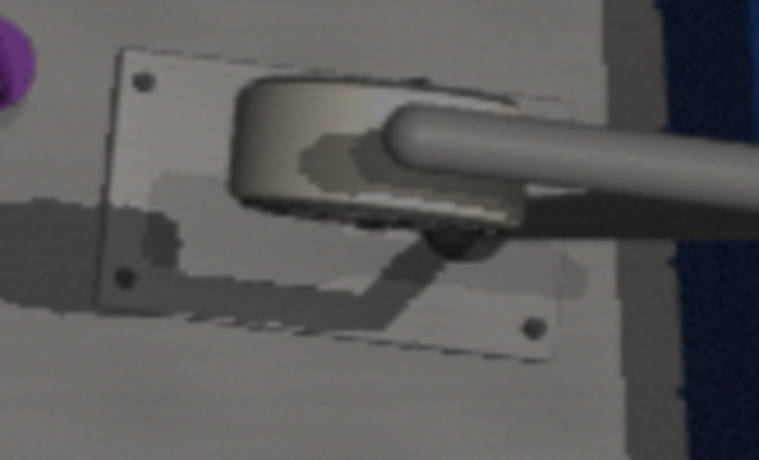

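View pics/c4.png

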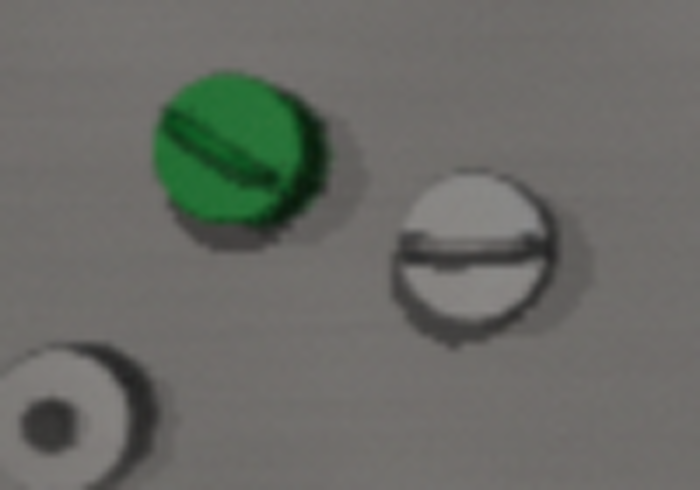

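View pics/c5.png

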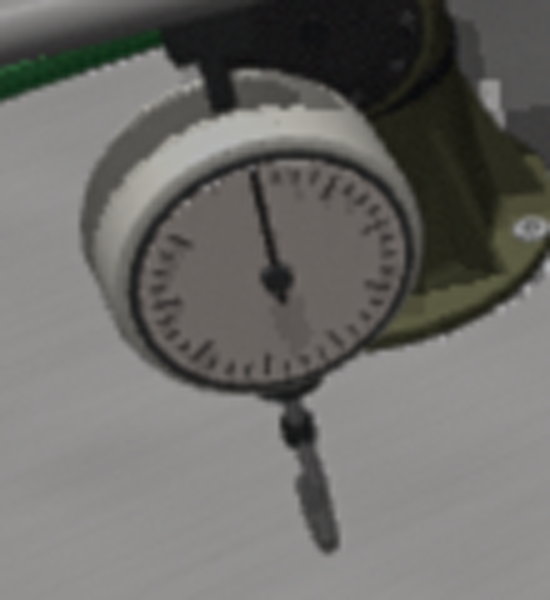

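Run:
```python
from h import *
Ct=cam('top');Cs=cam('scene')
c=[plane(Ct,395+u/4.6,190+v/4.6,.012) for u,v in [(122,48),(98,305),(552,360),(144,82),(124,278),(534,328)]]
for k in c: print(k.round(4))
a,b,d=c[:3]
print('lens',np.linalg.norm(a-b),np.linalg.norm(d-b))
y=b-d; yaw1=np.arctan2(-y[0],y[1]); x=a-b; yaw2=np.arctan2(x[1],x[0]); print('yaw',yaw1,yaw2)
yaw=yaw2*.35+yaw1*.65; ex=np.array([np.cos(yaw),np.sin(yaw),0]);ey=np.array([-ex[1],ex[0],0])
# origin from: mid of a,b is at y=+25 ; 
print('origin ab',(a+b)/2-.025*ey, 'from d', d+.08*ex+.255*ey, 'from b',b+.08*ex-.025*ey)
o=(a+b)/2-.025*ey
for z in (.205,.225,.245,.33): print(z,np.round(proj(Cs,[o[0],o[1],z]),1))
for r in (-.01,.014): print(r,np.round(proj(Cs,o*[1,1,0]+ex*r+[0,0,.245]),1))
print('lid',plane(Ct,282.9,240.4,.1),'key depth pts')
p,q=plane(Ct,215+405/7,205+243/7,.125),plane(Ct,215+545/7,205+243/7,.125); print(p,q)
T=np.load('pics/top0.npz');im=T['im']
P=pts(Ct,T['d']); r=P[140:195,225:310]; s=(r[...,2]>.07)&(r[...,2]<.09); 
lab=cv2.connectedComponents(s.astype(np.uint8))[1]
print('key',[ (k,(lab==k).sum(),np.median(r[lab==k],0).round(4), r[lab==k].min(0).round(3), r[lab==k].max(0).round(3)) for k in range(1,lab.max()+1) if (lab==k).sum()>15])
```

```text
[ 0.5762 -0.2099  0.012 ]
[ 0.42   -0.1895  0.012 ]
[ 0.3826 -0.4636  0.012 ]
[ 0.5551 -0.2226  0.012 ]
[ 0.436  -0.2059  0.012 ]
[ 0.402  -0.4538  0.012 ]
lens 0.15760390996530166 0.2766375577899672
yaw -0.13546559718139117 -0.129675604101988
origin ab [ 0.49476699 -0.22451429  0.012     ] from d [ 0.49580729 -0.22155999  0.012     ] from b [ 0.49591548 -0.22496769  0.012     ]
0.205 [175.9 239.2]
0.225 [174.4 232.6]
0.245 [172.9 225.9]
0.33 [165.9 195.3]
-0.01 [171.4 223. ]
0.014 [175.  229.9]
lid [0.46963199 0.17668051 0.1       ] key depth pts
[0.47169017 0.20069851 0.125     ] [0.47090172 0.14965668 0.125     ]
key [(3, np.int64(183), array([0.7143, 0.2131, 0.0802]), array([0.7  , 0.138, 0.07 ]), array([0.73 , 0.298, 0.09 ])), (5, np.int64(219), array([0.656 , 0.2267, 0.0774]), array([0.635, 0.206, 0.07 ]), array([0.679, 0.25 , 0.089]))]
```

Crops confirm: the stainless hooped can sits at top (283,240), with its hoop bar along image horizontal. The foot plate corners give stand origin ≈(0.4955,-0.2235), yaw ≈ -0.135. I'll write a move planner next.

```bash
cat >> h.py <<'E'
def leanR(lean,psi):
    l=np.radians(lean);s,c=np.sin(l),np.cos(l)
    z=np.array([s,0,-c]);x=-np.array([c,0,s]);y=np.cross(z,x)
    return Ro.from_euler('z',psi)*Ro.from_matrix(np.array([x,y,z]).T)
def plan(tp,tR,mx=.040,ma=7.0,nmax=99,show=15):
    o=ctrl.get_obs(); p=np.array(o['ee_pos']);R=Ro.from_euler('xyz',o['eef_rot'])
    n=max(1,int(np.ceil(max(np.linalg.norm(tp-p)/mx, np.degrees((R.inv()*tR).magnitude())/ma)-1e-6)))
    print('t',round(o['time_s'],2),'n',n,'dist',np.linalg.norm(tp-p).round(4),'F',o['force'].round(1),'q',o['qpos'].round(2),'w',round(o['grip_width'],4))
    for i in range(min(n,show)):
        k=n-i; d=R.inv().apply((tp-p)/k); w=np.degrees((R.inv()*tR).as_rotvec())/k
        print('{'+', '.join(f'"{a}":{v:.{q}f}' for a,v,q in zip(['x','y','z','ax','ay','az'],list(d)+list(w),[4]*3+[1]*3))+'}')
        p=p+R.apply(d.round(4)); R=R*Ro.from_rotvec(np.radians(w.round(1)))
CAN=np.array([.4698,.1767,.05]);PSI=-.0155
E
python3 - <<'E'
from h import *
R=leanR(40,PSI); z=R.as_matrix()[:,2]
g=CAN+[0,0,-.010]+.019*z; plan(g-.13*z,R)
E
```

```text
t 0.15 n 11 dist 0.4112 F [ 0.4  0.1 -0.5] q [ 1.17  0.3   1.52  0.    1.32 -0.07] w 0.0939
{"x":-0.0288, "y":-0.0227, "z":0.0073, "ax":-0.6, "ay":-3.6, "az":-1.6}
{"x":-0.0276, "y":-0.0236, "z":0.0088, "ax":-0.6, "ay":-3.6, "az":-1.6}
{"x":-0.0264, "y":-0.0244, "z":0.0103, "ax":-0.6, "ay":-3.6, "az":-1.6}
{"x":-0.0250, "y":-0.0252, "z":0.0116, "ax":-0.6, "ay":-3.6, "az":-1.6}
{"x":-0.0235, "y":-0.0261, "z":0.0129, "ax":-0.6, "ay":-3.6, "az":-1.6}
{"x":-0.0219, "y":-0.0268, "z":0.0140, "ax":-0.6, "ay":-3.6, "az":-1.6}
{"x":-0.0202, "y":-0.0276, "z":0.0151, "ax":-0.6, "ay":-3.6, "az":-1.6}
{"x":-0.0185, "y":-0.0283, "z":0.0160, "ax":-0.6, "ay":-3.6, "az":-1.6}
{"x":-0.0167, "y":-0.0289, "z":0.0168, "ax":-0.6, "ay":-3.6, "az":-1.7}
{"x":-0.0147, "y":-0.0296, "z":0.0175, "ax":-0.6, "ay":-3.6, "az":-1.6}
{"x":-0.0128, "y":-0.0301, "z":0.0180, "ax":-0.5, "ay":-3.6, "az":-1.7}
```

Request:
step_arm(
  steps=[
    {"x":-0.029,"y":-0.023,"z":0.007,"ax":-0.6,"ay":-3.6,"az":-1.6,"claw":0.076},
    {"x":-0.028,"y":-0.024,"z":0.009,"ax":-0.6,"ay":-3.6,"az":-1.6,"claw":0.076},
    {"x":-0.026,"y":-0.024,"z":0.01,"ax":-0.6,"ay":-3.6,"az":-1.6,"claw":0.076},
    {"x":-0.025,"y":-0.025,"z":0.012,"ax":-0.6,"ay":-3.6,"az":-1.6,"claw":0.076},
    {"x":-0.024,"y":-0.026,"z":0.013,"ax":-0.6,"ay":-3.6,"az":-1.6,"claw":0.076},
  ],
  grip_force=20,
)

```text
time_s: 0.57
ee_pos: [0.2837, 0.3617, 0.1674]
eef_rot: [3.111, 0.327, 2.95]
force: [0.7, 0.8, 0.4]
grip_width: 0.076
```

Run:
```python
from h import *
R=leanR(40,PSI); z=R.as_matrix()[:,2]
g=CAN+[0,0,-.010]+.019*z; plan(g-.13*z,R)
```

```text
t 0.57 n 6 dist 0.2209 F [0.7 0.8 0.4] q [ 0.99  0.06  1.93 -0.34  1.02 -0.23] w 0.076
{"x":-0.0211, "y":-0.0269, "z":0.0138, "ax":-0.5, "ay":-3.5, "az":-1.5}
{"x":-0.0195, "y":-0.0275, "z":0.0148, "ax":-0.6, "ay":-3.5, "az":-1.5}
{"x":-0.0178, "y":-0.0282, "z":0.0156, "ax":-0.5, "ay":-3.5, "az":-1.5}
{"x":-0.0161, "y":-0.0288, "z":0.0164, "ax":-0.6, "ay":-3.5, "az":-1.6}
{"x":-0.0142, "y":-0.0293, "z":0.0170, "ax":-0.5, "ay":-3.5, "az":-1.5}
{"x":-0.0124, "y":-0.0299, "z":0.0176, "ax":-0.6, "ay":-3.6, "az":-1.6}
```

Request:
step_arm(
  steps=[
    {"x":-0.021,"y":-0.027,"z":0.014,"ax":-0.5,"ay":-3.5,"az":-1.5},
    {"x":-0.02,"y":-0.028,"z":0.015,"ax":-0.6,"ay":-3.5,"az":-1.5},
    {"x":-0.018,"y":-0.028,"z":0.016,"ax":-0.5,"ay":-3.5,"az":-1.5},
    {"x":-0.016,"y":-0.029,"z":0.016,"ax":-0.6,"ay":-3.5,"az":-1.6},
    {"x":-0.013,"y":-0.03,"z":0.017,"ax":-0.5,"ay":-3.5,"az":-1.5},
  ],
)

```text
validation failed for argument at $.st...
```

Run:
```python
from h import *
R=leanR(40,PSI); z=R.as_matrix()[:,2]
g=CAN+[0,0,-.010]+.019*z; plan(g-.13*z,R)
snap('wrist','w1')
```

```text
t 0.57 n 6 dist 0.2209 F [0.7 0.8 0.4] q [ 0.99  0.06  1.93 -0.34  1.02 -0.23] w 0.076
{"x":-0.0211, "y":-0.0269, "z":0.0138, "ax":-0.5, "ay":-3.5, "az":-1.5}
{"x":-0.0195, "y":-0.0275, "z":0.0148, "ax":-0.6, "ay":-3.5, "az":-1.5}
{"x":-0.0178, "y":-0.0282, "z":0.0156, "ax":-0.5, "ay":-3.5, "az":-1.5}
{"x":-0.0161, "y":-0.0288, "z":0.0164, "ax":-0.6, "ay":-3.5, "az":-1.6}
{"x":-0.0142, "y":-0.0293, "z":0.0170, "ax":-0.5, "ay":-3.5, "az":-1.5}
{"x":-0.0124, "y":-0.0299, "z":0.0176, "ax":-0.6, "ay":-3.6, "az":-1.6}
```

View pics/w1.png

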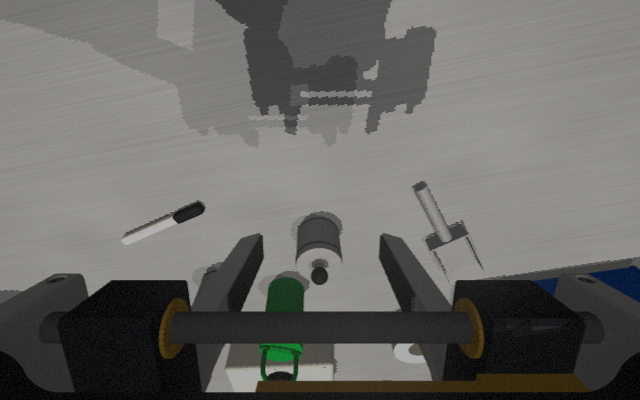

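The arm has not moved; the view shows the knob can at (320,240) and the green can at (282,315). That call was refused as invalid, perhaps because "claw" was missing, so I'll include it.

Request:
step_arm(
  steps=[
    {"x":-0.021,"y":-0.027,"z":0.014,"ax":-0.5,"ay":-3.5,"az":-1.5,"claw":0.076},
    {"x":-0.02,"y":-0.028,"z":0.015,"ax":-0.6,"ay":-3.5,"az":-1.5,"claw":0.076},
    {"x":-0.018,"y":-0.028,"z":0.016,"ax":-0.5,"ay":-3.5,"az":-1.5,"claw":0.076},
    {"x":-0.016,"y":-0.029,"z":0.016,"ax":-0.6,"ay":-3.5,"az":-1.6,"claw":0.076},
    {"x":-0.013,"y":-0.03,"z":0.017,"ax":-0.5,"ay":-3.5,"az":-1.5,"claw":0.076},
  ],
)

```text
time_s: 1.03
ee_pos: [0.381, 0.2008, 0.1309]
eef_rot: [3.137, 0.65, 3.108]
force: [2.3, -0.0, -0.6]
grip_width: 0.0759
```

Run:
```python
from h import *
R=leanR(40,PSI); z=R.as_matrix()[:,2]
g=CAN+[0,0,-.010]+.019*z; plan(g-.13*z,R)
im,d,o=snap('wrist','w2')
C=cam('wrist',o['ee_pos'],o['eef_rot'])
for P in [CAN+[0,0,.05],CAN+[0,0,-.05],CAN+[0,0,.095]]: print(np.round(proj(C,P),1))
```

```text
t 1.03 n 1 dist 0.0295 F [ 2.3 -0.  -0.6] q [ 0.63 -0.1   2.3  -0.8   0.54 -0.29] w 0.0759
{"x":-0.0109, "y":-0.0225, "z":0.0156, "ax":-0.4, "ay":-2.8, "az":-0.8}
[299.4 265.2]
[302.9 186.6]
[297.3 312.8]
```

View pics/w2.png

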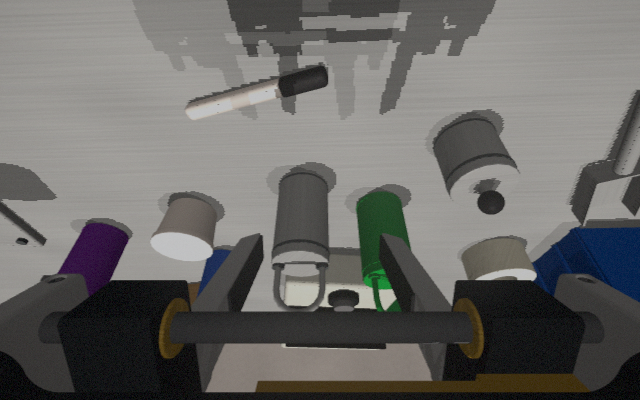

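Request:
step_arm(
  steps=[
    {"x":-0.011,"y":-0.0225,"z":0.0155,"ax":-0.4,"ay":-2.8,"az":-0.8,"claw":0.076},
    {"x":0,"y":0,"z":0,"ax":0,"ay":0,"az":0,"claw":0.076},
  ],
)

```text
time_s: 1.25
ee_pos: [0.3988, 0.1696, 0.1215]
eef_rot: [-3.135, 0.701, 3.129]
force: [-0.3, 0.0, -0.1]
grip_width: 0.0761
```

Run:
```python
from h import *
R=leanR(40,PSI); z=R.as_matrix()[:,2]
g=CAN+[0,0,-.010]+.019*z; plan(g,R,.03)
im,d,o=snap('wrist','w3')
C=cam('wrist',o['ee_pos'],o['eef_rot'])
for P in [CAN+[0,0,.05],CAN+[0,0,-.05],CAN+[0,0,.095]]: print(np.round(proj(C,P),1))
for y in (-.028,.028): print([np.round(proj(C,CAN+[0,y,h]),1) for h in (-.04,.04)])
```

```text
t 1.25 n 5 dist 0.1272 F [-0.3  0.  -0.1] q [ 0.53 -0.09  2.35 -0.95  0.43 -0.24] w 0.0761
{"x":-0.0003, "y":0.0018, "z":0.0254, "ax":-0.1, "ay":0.0, "az":0.0}
{"x":-0.0003, "y":0.0017, "z":0.0254, "ax":-0.0, "ay":0.0, "az":0.0}
{"x":-0.0003, "y":0.0017, "z":0.0254, "ax":-0.1, "ay":0.1, "az":0.0}
{"x":-0.0004, "y":0.0017, "z":0.0254, "ax":-0.0, "ay":0.0, "az":0.1}
{"x":-0.0004, "y":0.0017, "z":0.0253, "ax":-0.1, "ay":0.1, "az":0.0}
[331.4 261.2]
[330.  175.6]
[332.3 313.1]
[array([303.9, 182.9]), array([300.6, 251.1])]
[array([356.4, 182.5]), array([362. , 250.9])]
```

View pics/w3.png

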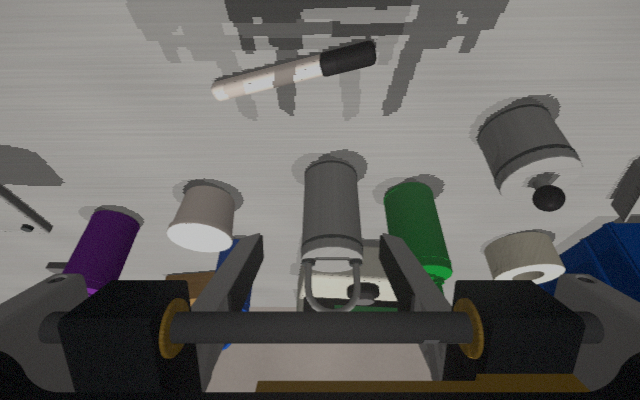

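Predicted can edges (304–356 at row 183) match the picture (can at 303–357). Joint 4 is nearing its limit (-1.04), so I'll turn the grasp azimuth +0.2 rad towards radial (the can is round).

Run:
```python
from h import *
R=leanR(40,PSI+.2); z=R.as_matrix()[:,2]
g=CAN+[0,0,-.010]+.019*z; plan(g-.1*z,R,.03)
```

```text
t 1.3 n 2 dist 0.0288 F [ 0.3 -0.   0.4] q [ 0.53 -0.09  2.35 -0.94  0.43 -0.24] w 0.0758
{"x":-0.0011, "y":-0.0018, "z":0.0142, "ax":-3.8, "ay":0.0, "az":-4.4}
{"x":-0.0008, "y":-0.0028, "z":0.0141, "ax":-3.8, "ay":0.1, "az":-4.4}
```

Request:
step_arm(
  steps=[
    {"x":-0.001,"y":-0.002,"z":0.014,"ax":-3.8,"ay":0,"az":-4.4,"claw":0.076},
    {"x":-0.001,"y":-0.003,"z":0.014,"ax":-3.8,"ay":0.1,"az":-4.4,"claw":0.076},
    {"x":0,"y":0,"z":0,"ax":0,"ay":0,"az":0,"claw":0.076},
  ],
)

```text
time_s: 1.55
ee_pos: [0.4149, 0.1697, 0.1058]
eef_rot: [3.141, 0.695, -2.986]
force: [1.3, 0.2, 0.1]
grip_width: 0.076
```

Run:
```python
from h import *
R=leanR(40,PSI+.2); z=R.as_matrix()[:,2]
g=CAN+[0,0,-.010]+.019*z; plan(g,R,.03)
```

```text
t 1.55 n 4 dist 0.105 F [1.3 0.2 0.1] q [ 0.4  -0.06  2.36 -0.79  0.22 -0.6 ] w 0.076
{"x":-0.0001, "y":-0.0003, "z":0.0262, "ax":-0.3, "ay":-0.1, "az":-0.3}
{"x":-0.0001, "y":-0.0005, "z":0.0263, "ax":-0.2, "ay":-0.0, "az":-0.3}
{"x":-0.0001, "y":-0.0005, "z":0.0262, "ax":-0.3, "ay":-0.1, "az":-0.3}
{"x":0.0000, "y":-0.0007, "z":0.0262, "ax":-0.2, "ay":0.0, "az":-0.4}
```

Request:
step_arm(
  steps=[
    {"x":0,"y":0,"z":0.026,"ax":-0.3,"ay":0,"az":-0.3,"claw":0.076},
    {"x":0,"y":-0.001,"z":0.026,"ax":-0.3,"ay":0,"az":-0.3,"claw":0.076},
  ],
)

```text
time_s: 1.72
ee_pos: [0.4455, 0.1729, 0.0799]
eef_rot: [3.122, 0.689, -3.0]
force: [0.3, 0.1, -0.4]
grip_width: 0.076
```

Run:
```python
from h import *
R=leanR(40,PSI+.2); z=R.as_matrix()[:,2]
g=CAN+[0,0,-.010]+.019*z; plan(g,R,.03)
```

```text
t 1.72 n 3 dist 0.0657 F [ 0.3  0.1 -0.4] q [ 0.36  0.08  2.31 -1.04  0.14 -0.36] w 0.076
{"x":0.0021, "y":-0.0001, "z":0.0218, "ax":-0.2, "ay":-0.2, "az":-0.6}
{"x":0.0021, "y":-0.0002, "z":0.0218, "ax":-0.1, "ay":-0.2, "az":-0.7}
{"x":0.0023, "y":-0.0003, "z":0.0218, "ax":-0.2, "ay":-0.1, "az":-0.6}
```

Run:
```python
from h import *
R=leanR(38,PSI+.6); z=leanR(45,PSI+.6).as_matrix()[:,2]
g=CAN+[0,0,-.010]+.019*z; plan(g-.11*z,R,.02,5)
```

```text
t 1.72 n 5 dist 0.0497 F [ 0.3  0.1 -0.4] q [ 0.36  0.08  2.31 -1.04  0.14 -0.36] w 0.076
{"x":0.0021, "y":-0.0053, "z":-0.0081, "ax":-3.0, "ay":0.3, "az":-4.0}
{"x":0.0025, "y":-0.0047, "z":-0.0084, "ax":-2.9, "ay":0.3, "az":-3.9}
{"x":0.0028, "y":-0.0041, "z":-0.0086, "ax":-3.0, "ay":0.3, "az":-4.0}
{"x":0.0031, "y":-0.0034, "z":-0.0088, "ax":-2.9, "ay":0.4, "az":-3.9}
{"x":0.0034, "y":-0.0028, "z":-0.0090, "ax":-3.0, "ay":0.3, "az":-4.0}
```

Request:
step_arm(
  steps=[
    {"x":0,"y":0,"z":-0.03,"ax":-1,"ay":1,"az":-1.3,"claw":0.076},
    {"x":0.003,"y":-0.005,"z":-0.01,"ax":-3,"ay":0.5,"az":-4,"claw":0.076},
  ],
)

```text
time_s: 1.88
ee_pos: [0.4373, 0.1679, 0.0875]
eef_rot: [3.134, 0.671, -2.967]
force: [-0.2, -0.1, -0.4]
grip_width: 0.0762
```

Run:
```python
from h import *
R=leanR(38,PSI+.6); z=leanR(45,PSI+.6).as_matrix()[:,2]
g=CAN+[0,0,-.010]+.019*z; plan(g-.11*z,R,.02,5)
```

```text
t 1.88 n 5 dist 0.038 F [-0.2 -0.1 -0.4] q [ 0.35  0.04  2.32 -0.7   0.15 -0.75] w 0.0762
{"x":0.0019, "y":-0.0045, "z":-0.0058, "ax":-2.8, "ay":0.1, "az":-3.7}
{"x":0.0022, "y":-0.0041, "z":-0.0061, "ax":-2.8, "ay":0.1, "az":-3.7}
{"x":0.0024, "y":-0.0036, "z":-0.0062, "ax":-2.8, "ay":0.1, "az":-3.7}
{"x":0.0027, "y":-0.0031, "z":-0.0064, "ax":-2.9, "ay":0.1, "az":-3.7}
{"x":0.0029, "y":-0.0027, "z":-0.0065, "ax":-2.8, "ay":0.1, "az":-3.7}
```

Request:
step_arm(
  steps=[
    {"x":0.001,"y":-0.003,"z":-0.02,"ax":-2,"ay":0.5,"az":-2.5,"claw":0.076},
    {"x":0.002,"y":-0.004,"z":-0.01,"ax":-3,"ay":0.1,"az":-4,"claw":0.076},
    {"x":0.003,"y":-0.003,"z":0,"ax":-3,"ay":0.1,"az":-4,"claw":0.076},
  ],
)

```text
time_s: 2.13
ee_pos: [0.4283, 0.1624, 0.0928]
eef_rot: [3.139, 0.653, -2.902]
force: [-0.5, 0.3, -0.1]
grip_width: 0.0762
```

Run:
```python
from h import *
R=leanR(38,PSI+.6); z=leanR(45,PSI+.6).as_matrix()[:,2]
g=CAN+[0,0,-.010]+.019*z; plan(g-.11*z,R,.02,5)
```

```text
t 2.13 n 4 dist 0.027 F [-0.5  0.3 -0.1] q [ 0.3  -0.01  2.34 -0.22  0.16 -1.3 ] w 0.0762
{"x":0.0016, "y":-0.0044, "z":-0.0049, "ax":-3.0, "ay":-0.1, "az":-3.9}
{"x":0.0019, "y":-0.0040, "z":-0.0051, "ax":-3.0, "ay":-0.1, "az":-3.9}
{"x":0.0021, "y":-0.0037, "z":-0.0053, "ax":-3.0, "ay":-0.2, "az":-3.9}
{"x":0.0024, "y":-0.0032, "z":-0.0054, "ax":-2.9, "ay":-0.1, "az":-3.9}
```

Turning this way drives joint 6 towards its limit, so I'll back off and use the half-turned grasp (camera side up), which suits positive joint 4.

Request:
step_arm(
  steps=[
    {"x":0,"y":0,"z":-0.03,"ax":0,"ay":0,"az":0,"claw":0.076},
    {"x":0,"y":0,"z":-0.03,"ax":0,"ay":0,"az":0,"claw":0.076},
    {"x":0,"y":0,"z":-0.02,"ax":0,"ay":0,"az":5,"claw":0.076},
    {"x":0,"y":0,"z":0,"ax":0,"ay":0,"az":7,"claw":0.076},
    {"x":0,"y":0,"z":0,"ax":0,"ay":0,"az":7,"claw":0.076},
  ],
)

```text
time_s: 2.55
ee_pos: [0.3746, 0.1559, 0.157]
eef_rot: [2.885, 0.584, 2.957]
force: [0.1, -0.1, 0.2]
grip_width: 0.076
```

Run:
```python
from h import *
print(ctrl.get_obs()['qpos'].round(2))
```

```text
[ 0.33 -0.31  2.38 -0.1   0.44 -1.05]
```

Request:
step_arm(
  steps=[
    {"x":0,"y":0,"z":0,"ax":0,"ay":0,"az":7,"claw":0.076},
    {"x":0,"y":0,"z":0,"ax":0,"ay":0,"az":7,"claw":0.076},
    {"x":0,"y":0,"z":0,"ax":0,"ay":0,"az":7,"claw":0.076},
    {"x":0,"y":0,"z":0,"ax":0,"ay":0,"az":7,"claw":0.076},
    {"x":0,"y":0,"z":0,"ax":0,"ay":0,"az":7,"claw":0.076},
  ],
)

```text
time_s: 2.97
ee_pos: [0.3707, 0.1619, 0.1604]
eef_rot: [2.596, 0.321, 2.32]
force: [0.2, 0.7, 0.3]
grip_width: 0.0759
```

Request:
step_arm(
  steps=[
    {"x":0,"y":0,"z":0,"ax":0,"ay":0,"az":7,"claw":0.076},
    {"x":0,"y":0,"z":0,"ax":0,"ay":0,"az":7,"claw":0.076},
    {"x":0,"y":0,"z":0,"ax":0,"ay":0,"az":7,"claw":0.076},
    {"x":0,"y":0,"z":0,"ax":0,"ay":0,"az":7,"claw":0.076},
    {"x":0,"y":0,"z":0,"ax":0,"ay":0,"az":7,"claw":0.076},
  ],
)

```text
time_s: 3.38
ee_pos: [0.3667, 0.1676, 0.1625]
eef_rot: [2.528, -0.036, 1.799]
force: [-0.2, 0.6, 0.5]
grip_width: 0.0761
```

Request:
step_arm(
  steps=[
    {"x":0,"y":0,"z":0,"ax":0,"ay":0,"az":7,"claw":0.076},
    {"x":0,"y":0,"z":0,"ax":0,"ay":0,"az":7,"claw":0.076},
    {"x":0,"y":0,"z":0,"ax":0,"ay":0,"az":7,"claw":0.076},
    {"x":0,"y":0,"z":0,"ax":0,"ay":0,"az":7,"claw":0.076},
    {"x":0,"y":0,"z":0,"ax":0,"ay":0,"az":7,"claw":0.076},
  ],
)

```text
time_s: 3.8
ee_pos: [0.3624, 0.1731, 0.1646]
eef_rot: [2.653, -0.373, 1.258]
force: [-0.2, -0.6, -0.5]
grip_width: 0.0759
```

```bash
cat >> h.py <<'E'
def upR(lean,psi): return leanR(lean,psi)*Ro.from_euler('z',np.pi)
E
python3 - <<'E'
from h import *
R=upR(40,PSI+.6); z=upR(45,PSI+.6).as_matrix()[:,2]
g=CAN+[0,0,-.010]+.019*z; plan(g-.13*z,R,.03,6)
E
```

```text
t 3.8 n 7 dist 0.0739 F [-0.2 -0.6 -0.5] q [ 0.4  -0.32  2.36 -0.13  0.51  0.89] w 0.0759
{"x":-0.0057, "y":0.0043, "z":0.0078, "ax":1.0, "ay":1.3, "az":5.2}
{"x":-0.0055, "y":0.0049, "z":0.0075, "ax":1.0, "ay":1.3, "az":5.2}
{"x":-0.0051, "y":0.0056, "z":0.0073, "ax":1.0, "ay":1.3, "az":5.2}
{"x":-0.0048, "y":0.0061, "z":0.0071, "ax":1.1, "ay":1.3, "az":5.2}
{"x":-0.0044, "y":0.0067, "z":0.0069, "ax":1.0, "ay":1.4, "az":5.2}
{"x":-0.0039, "y":0.0072, "z":0.0067, "ax":1.1, "ay":1.3, "az":5.3}
{"x":-0.0033, "y":0.0076, "z":0.0065, "ax":1.0, "ay":1.4, "az":5.2}
```

Request:
step_arm(
  steps=[
    {"x":-0.006,"y":0.004,"z":0.008,"ax":1,"ay":1.3,"az":5.2,"claw":0.076},
    {"x":-0.0055,"y":0.005,"z":0.0075,"ax":1,"ay":1.3,"az":5.2,"claw":0.076},
    {"x":-0.005,"y":0.0055,"z":0.0073,"ax":1,"ay":1.3,"az":5.2,"claw":0.076},
    {"x":-0.005,"y":0.006,"z":0.007,"ax":1,"ay":1.3,"az":5.2,"claw":0.076},
    {"x":-0.0045,"y":0.0065,"z":0.007,"ax":1,"ay":1.3,"az":5.2,"claw":0.076},
  ],
)

```text
time_s: 4.22
ee_pos: [0.3888, 0.1537, 0.1344]
eef_rot: [3.009, -0.648, 0.762]
force: [-0.3, 1.4, 0.1]
grip_width: 0.0762
```

Run:
```python
from h import *
R=upR(42,PSI+.6); z=upR(45,PSI+.6).as_matrix()[:,2]
g=CAN+[0,0,-.010]+.019*z; plan(g-.13*z,R,.03,6)
```

```text
t 4.22 n 2 dist 0.0301 F [-0.3  1.4  0.1] q [ 0.12 -0.22  2.39  0.64  0.43  0.46] w 0.0762
{"x":-0.0059, "y":0.0119, "z":0.0072, "ax":0.5, "ay":2.2, "az":4.1}
{"x":-0.0053, "y":0.0123, "z":0.0068, "ax":0.6, "ay":2.1, "az":4.0}
```

Request:
step_arm(
  steps=[
    {"x":-0.006,"y":0.012,"z":0.007,"ax":0.5,"ay":2.2,"az":4.1,"claw":0.076},
    {"x":-0.005,"y":0.012,"z":0.007,"ax":0.6,"ay":2.1,"az":4,"claw":0.076},
  ],
)

```text
time_s: 4.38
ee_pos: [0.4016, 0.1406, 0.1223]
eef_rot: [3.139, -0.724, 0.601]
force: [0.5, 0.2, -0.8]
grip_width: 0.0761
```

Run:
```python
from h import *
R=upR(45,PSI+.6); z=R.as_matrix()[:,2]
g=CAN+[0,0,-.010]+.019*z; plan(g-.10*z,R,.03,3)
```

```text
t 4.38 n 2 dist 0.0326 F [ 0.5  0.2 -0.8] q [ 0.01 -0.16  2.41  1.01  0.45  0.15] w 0.0761
{"x":-0.0010, "y":0.0039, "z":0.0158, "ax":-0.2, "ay":1.8, "az":0.4}
{"x":-0.0015, "y":0.0038, "z":0.0158, "ax":-0.3, "ay":1.7, "az":0.3}
```

Request:
step_arm(
  steps=[
    {"x":-0.001,"y":0.004,"z":0.016,"ax":-0.2,"ay":1.8,"az":0.4,"claw":0.076},
    {"x":-0.0015,"y":0.004,"z":0.016,"ax":-0.3,"ay":1.7,"az":0.3,"claw":0.076},
    {"x":0,"y":0,"z":0,"ax":0,"ay":0,"az":0,"claw":0.076},
  ],
)

```text
time_s: 4.63
ee_pos: [0.4189, 0.1493, 0.1033]
eef_rot: [-3.115, -0.782, 0.569]
force: [0.7, -0.3, 0.8]
grip_width: 0.076
```

Run:
```python
from h import *
R=upR(45,PSI+.5); z=R.as_matrix()[:,2]
g=CAN+[0,0,-.010]+.019*z; plan(g-.06*z,R,.02,3)
im,d,o=snap('wrist','w4')
C=cam('wrist',o['ee_pos'],o['eef_rot'])
for P in [CAN+[0,0,.05],CAN+[0,0,-.05],CAN+[0,0,.095]]: print(np.round(proj(C,P),1))
```

```text
t 4.63 n 3 dist 0.0448 F [ 0.7 -0.3  0.8] q [ 0.01 -0.05  2.42  1.39  0.41 -0.22] w 0.076
{"x":-0.0013, "y":0.0010, "z":0.0149, "ax":-1.6, "ay":0.1, "az":1.1}
{"x":-0.0013, "y":0.0007, "z":0.0148, "ax":-1.7, "ay":0.1, "az":1.2}
{"x":-0.0012, "y":0.0002, "z":0.0149, "ax":-1.6, "ay":0.0, "az":1.1}
[327.3 176. ]
[327.4 230.9]
[327.2 134.5]
```

View pics/w4.png

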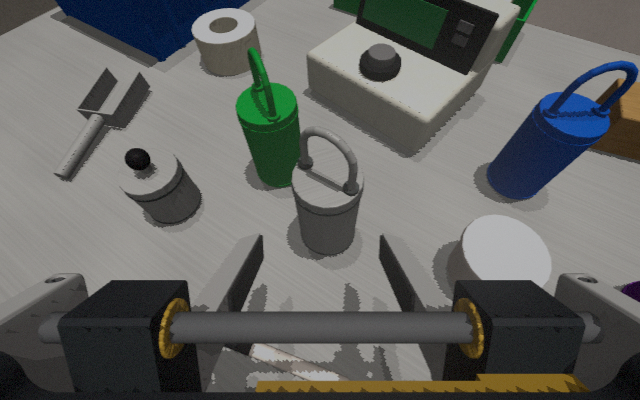

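The view shows the can between the fingers: lid at (328,176), crown at (328,132), matching the projection. Going in.

Request:
step_arm(
  steps=[
    {"x":-0.0013,"y":0.001,"z":0.015,"ax":-1.6,"ay":0.1,"az":1.1,"claw":0.076},
    {"x":-0.0013,"y":0.0007,"z":0.015,"ax":-1.7,"ay":0.1,"az":1.2,"claw":0.076},
    {"x":-0.0012,"y":0,"z":0.015,"ax":-1.6,"ay":0,"az":1.1,"claw":0.076},
    {"x":0,"y":0,"z":0,"ax":0,"ay":0,"az":0,"claw":0.076},
  ],
)

```text
time_s: 5.02
ee_pos: [0.443, 0.1703, 0.0762]
eef_rot: [-3.121, -0.791, 0.483]
force: [0.2, 0.5, 0.4]
grip_width: 0.0757
```

Run:
```python
from h import *
R=upR(45,PSI+.5); z=R.as_matrix()[:,2]
g=CAN+[0,0,-.010]+.019*z; plan(g,R,.02,3)
```

```text
t 5.02 n 4 dist 0.0642 F [0.2 0.5 0.4] q [ 0.14  0.09  2.38  1.9   0.28 -0.58] w 0.0757
{"x":-0.0018, "y":0.0020, "z":0.0158, "ax":-0.3, "ay":-0.1, "az":-0.0}
{"x":-0.0017, "y":0.0019, "z":0.0159, "ax":-0.3, "ay":-0.1, "az":-0.0}
{"x":-0.0017, "y":0.0019, "z":0.0158, "ax":-0.3, "ay":-0.1, "az":-0.0}
{"x":-0.0017, "y":0.0018, "z":0.0159, "ax":-0.2, "ay":-0.0, "az":-0.1}
```

Request:
step_arm(
  steps=[
    {"x":-0.002,"y":0.004,"z":0.008,"ax":-0.6,"ay":-0.1,"az":0,"claw":0.076},
    {"x":-0.002,"y":0.003,"z":0.016,"ax":-0.5,"ay":-0.1,"az":0,"claw":0.076},
    {"x":-0.002,"y":0.001,"z":0.016,"ax":0,"ay":-0.1,"az":0,"claw":0.076},
  ],
)

```text
time_s: 5.27
ee_pos: [0.4684, 0.1814, 0.0499]
eef_rot: [-3.13, -0.798, 0.49]
force: [0.3, -0.9, -0.1]
grip_width: 0.076
```

Run:
```python
from h import *
R=upR(45,PSI+.5); z=R.as_matrix()[:,2]
g=CAN+[0,0,-.010]+.019*z; plan(g,R,.02,3)
```

```text
t 5.27 n 2 dist 0.0269 F [ 0.3 -0.9 -0.1] q [ 0.17  0.23  2.33  2.21  0.3  -0.89] w 0.076
{"x":-0.0040, "y":0.0026, "z":0.0126, "ax":-0.4, "ay":-0.4, "az":0.1}
{"x":-0.0039, "y":0.0025, "z":0.0126, "ax":-0.5, "ay":-0.3, "az":0.1}
```

Request:
step_arm(
  steps=[
    {"x":-0.004,"y":0.0026,"z":0.0126,"ax":-0.4,"ay":-0.4,"az":0.1,"claw":0.076},
    {"x":-0.004,"y":0.0025,"z":0.0126,"ax":-0.5,"ay":-0.3,"az":0.1,"claw":0.076},
    {"x":0,"y":0,"z":0,"ax":0,"ay":0,"az":0,"claw":0.076},
  ],
)

```text
time_s: 5.52
ee_pos: [0.4835, 0.1894, 0.0306]
eef_rot: [-3.13, -0.798, 0.489]
force: [0.2, 0.5, 0.8]
grip_width: 0.0761
```

Run:
```python
from h import *
R=upR(45,PSI+.5); z=R.as_matrix()[:,2]
g=CAN+[0,0,-.010]+.019*z; plan(g,R,.02,3)
im,d,o=snap('wrist','w5'); im,d,o=snap('scene','s5')
```

```text
t 5.52 n 1 dist 0.0078 F [0.2 0.5 0.8] q [ 0.18  0.31  2.29  2.35  0.32 -1.02] w 0.0761
{"x":-0.0061, "y":0.0048, "z":-0.0006, "ax":-0.8, "ay":-0.7, "az":0.2}
```

View pics/w5.png

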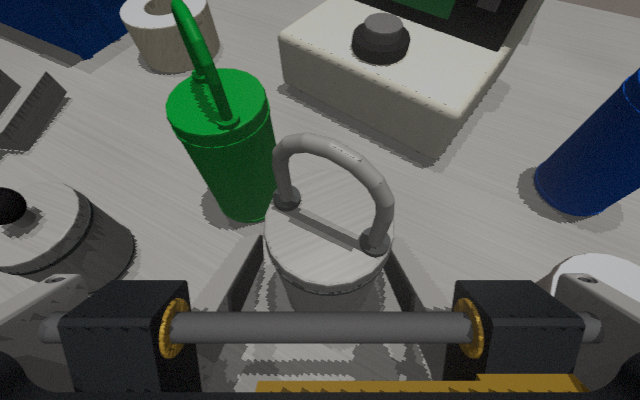

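View pics/s5.png

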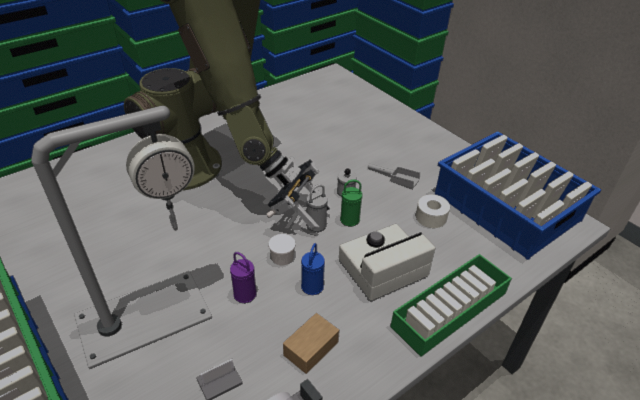

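The can stands between the fingers, lid centre (328,232), slightly right of centre; no contact. I'll correct that, then close.

Request:
step_arm(
  steps=[
    {"x":-0.006,"y":0.005,"z":-0.0005,"ax":-0.8,"ay":-0.7,"az":0.2,"claw":0.076},
    {"x":0,"y":0,"z":0,"ax":0,"ay":0,"az":0,"claw":0.076},
  ],
)

```text
time_s: 5.78
ee_pos: [0.481, 0.1828, 0.0297]
eef_rot: [-3.141, -0.788, 0.486]
force: [-0.2, -0.6, -0.6]
grip_width: 0.076
```

Run:
```python
from h import *
R=upR(45,PSI+.5); z=R.as_matrix()[:,2]
g=CAN+[0,0,-.010]+.019*z; plan(g,R,.02,3)
```

```text
t 5.78 n 1 dist 0.0032 F [-0.2 -0.6 -0.6] q [ 0.18  0.31  2.3   2.36  0.31 -1.03] w 0.076
{"x":-0.0018, "y":0.0002, "z":0.0027, "ax":-0.1, "ay":-0.2, "az":0.0}
```

Request:
step_arm(
  steps=[
    {"x":-0.002,"y":0,"z":0.003,"ax":0,"ay":0,"az":0,"claw":0.06},
    {"x":0,"y":0,"z":0,"ax":0,"ay":0,"az":0,"claw":0.05},
    {"x":0,"y":0,"z":0,"ax":0,"ay":0,"az":0,"claw":0.05},
    {"x":0,"y":0,"z":0,"ax":0,"ay":0,"az":0,"claw":0.05},
  ],
  grip_force=25,
)

```text
time_s: 6.12
ee_pos: [0.4816, 0.1833, 0.0281]
eef_rot: [-3.14, -0.792, 0.486]
force: [0.7, 1.3, -2.8]
grip_width: 0.0557
```

Run:
```python
from h import *
R=upR(45,PSI+.5); z=R.as_matrix()[:,2]
g=CAN+[0,0,-.010]+.019*z; plan(g+[0,0,.06],R,.02,3)
```

```text
t 6.12 n 3 dist 0.0585 F [ 0.7  1.3 -2.8] q [ 0.18  0.31  2.29  2.38  0.32 -1.05] w 0.0557
{"x":0.0138, "y":0.0001, "z":-0.0137, "ax":-0.1, "ay":-0.1, "az":0.0}
{"x":0.0138, "y":0.0001, "z":-0.0138, "ax":-0.0, "ay":-0.1, "az":0.0}
{"x":0.0138, "y":0.0001, "z":-0.0137, "ax":-0.1, "ay":-0.2, "az":0.1}
```

```bash
cat >> h.py <<'E'
import json,os
def obsT(o=None):
    o=o or ctrl.get_obs(); T=np.eye(4);T[:3,:3]=Ro.from_euler('xyz',o['eef_rot']).as_matrix();T[:3,3]=o['ee_pos'];return T
def ycan(psi,p):
    T=np.eye(4);T[:3,:3]=Ro.from_euler('z',psi).as_matrix();T[:3,3]=p;return T
E
python3 - <<'E'
from h import *
X=np.linalg.inv(obsT())@ycan(PSI,CAN); print(X[:3,3]); X[1,3]=0; np.save('X.npy',X)
E
```

```text
[ 0.00606229  0.00027347 -0.02503204]
```

Request:
step_arm(
  steps=[
    {"x":0.007,"y":0,"z":-0.007,"ax":0,"ay":0,"az":0,"claw":0.05},
    {"x":0.014,"y":0,"z":-0.014,"ax":0,"ay":0,"az":0,"claw":0.05},
    {"x":0.014,"y":0,"z":-0.014,"ax":0,"ay":0,"az":0,"claw":0.05},
    {"x":0.014,"y":0,"z":-0.014,"ax":0,"ay":0,"az":0,"claw":0.05},
    {"x":0,"y":0,"z":0,"ax":0,"ay":0,"az":0,"claw":0.05},
  ],
)

```text
time_s: 6.53
ee_pos: [0.4786, 0.1826, 0.0845]
eef_rot: [-3.136, -0.782, 0.484]
force: [0.2, 0.2, -4.4]
grip_width: 0.0554
```

Run:
```python
from h import *
o=ctrl.get_obs(); print(o['force'],o['qpos'].round(2),o['grip_width'])
im,d,o=snap('wrist','w6'); im,d,o=snap('scene','s6')
```

```text
[ 0.23556129  0.22140614 -4.41450532] [ 0.18  0.14  2.29  1.76  0.22 -0.41] 0.055409102592514234
```

View pics/w6.png

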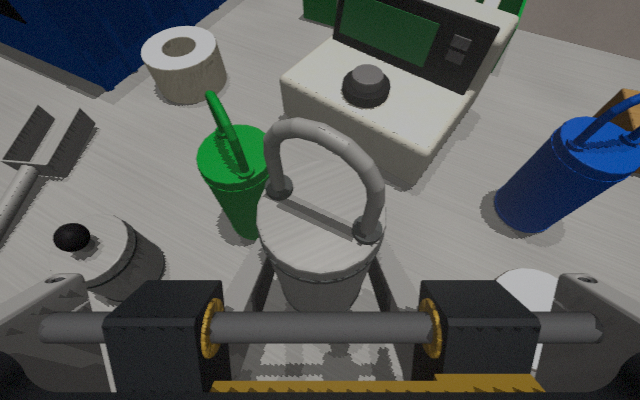

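View pics/s6.png

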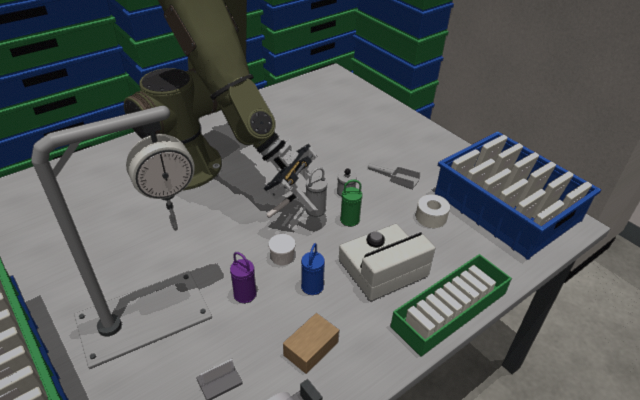

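Grasp holds: the can is upright in both views, weight ≈4.4 N, so expected dip ≈37 mm. Carrying it high to a staging point on the hook's -x side.

```bash
cat >> h.py <<'E'
HK=np.array([.4955,-.2235]);HY=-.135
EX=np.array([np.cos(HY),np.sin(HY)]);EY=np.array([-EX[1],EX[0]])
def goto(p,psi,**k):
    """plan to bring can centre to p upright, yaw psi; p=(x,y,z)"""
    X=np.load('X.npy'); T=ycan(psi,p)@np.linalg.inv(X); 
    C=obsT()@X; print('can',C[:3,3].round(4),'tilt',np.degrees(np.arccos(C[2,2])).round(2),'yaw',np.arctan2(C[1,0],C[0,0]).round(3))
    plan(T[:3,3],Ro.from_matrix(T[:3,:3]),**k)
E
python3 - <<'E'
from h import *
goto(np.array([.435,.13,.2]),PSI,mx=.025)
E
```

```text
can [0.4663 0.1761 0.1046] tilt 0.63 yaw -0.015
t 6.63 n 5 dist 0.1105 F [-0.7  0.2 -5. ] q [ 0.18  0.14  2.29  1.77  0.23 -0.43] w 0.0554
{"x":0.0065, "y":0.0052, "z":-0.0205, "ax":-0.0, "ay":0.1, "az":-0.0}
{"x":0.0065, "y":0.0051, "z":-0.0205, "ax":-0.0, "ay":0.1, "az":-0.0}
{"x":0.0066, "y":0.0052, "z":-0.0204, "ax":-0.0, "ay":0.1, "az":-0.0}
{"x":0.0066, "y":0.0051, "z":-0.0205, "ax":-0.1, "ay":0.2, "az":-0.0}
{"x":0.0067, "y":0.0052, "z":-0.0204, "ax":-0.0, "ay":0.1, "az":-0.1}
```

Request:
step_arm(
  steps=[
    {"x":0.0065,"y":0.005,"z":-0.0205,"ax":0,"ay":0.1,"az":0,"claw":0.05},
    {"x":0.0065,"y":0.005,"z":-0.0205,"ax":0,"ay":0.1,"az":0,"claw":0.05},
    {"x":0.0065,"y":0.005,"z":-0.0205,"ax":0,"ay":0.1,"az":0,"claw":0.05},
    {"x":0.0065,"y":0.005,"z":-0.0205,"ax":0,"ay":0.1,"az":0,"claw":0.05},
    {"x":0.0065,"y":0.005,"z":-0.0205,"ax":0,"ay":0.1,"az":0,"claw":0.05},
  ],
)

```text
time_s: 7.05
ee_pos: [0.4456, 0.1428, 0.1601]
eef_rot: [-3.12, -0.776, 0.479]
force: [1.0, 1.3, -4.0]
grip_width: 0.0553
```

Run:
```python
from h import *
S=HK-.075*EX
goto(np.array([S[0],S[1],.2]),HY,mx=.03)
```

```text
can [0.4341 0.1362 0.1822] tilt 1.2 yaw -0.009
t 7.05 n 12 dist 0.3519 F [ 1.   1.3 -4. ] q [ 0.05 -0.15  2.32  0.93  0.4   0.36] w 0.0553
{"x":-0.0092, "y":0.0253, "z":-0.0117, "ax":-0.5, "ay":0.1, "az":0.4}
{"x":-0.0090, "y":0.0254, "z":-0.0115, "ax":-0.5, "ay":0.1, "az":0.4}
{"x":-0.0088, "y":0.0256, "z":-0.0113, "ax":-0.5, "ay":0.1, "az":0.4}
{"x":-0.0086, "y":0.0258, "z":-0.0110, "ax":-0.5, "ay":0.1, "az":0.4}
{"x":-0.0084, "y":0.0259, "z":-0.0108, "ax":-0.5, "ay":0.1, "az":0.4}
{"x":-0.0082, "y":0.0261, "z":-0.0106, "ax":-0.5, "ay":0.1, "az":0.4}
{"x":-0.0080, "y":0.0262, "z":-0.0104, "ax":-0.4, "ay":0.1, "az":0.4}
{"x":-0.0078, "y":0.0264, "z":-0.0102, "ax":-0.5, "ay":0.1, "az":0.4}
{"x":-0.0076, "y":0.0265, "z":-0.0100, "ax":-0.4, "ay":0.0, "az":0.3}
{"x":-0.0075, "y":0.0266, "z":-0.0099, "ax":-0.5, "ay":0.1, "az":0.4}
{"x":-0.0072, "y":0.0267, "z":-0.0096, "ax":-0.4, "ay":0.0, "az":0.3}
{"x":-0.0072, "y":0.0269, "z":-0.0095, "ax":-0.5, "ay":0.1, "az":0.4}
```

Request:
step_arm(
  steps=[
    {"x":-0.007,"y":0.0255,"z":-0.013,"ax":-0.5,"ay":0.1,"az":0.4,"claw":0.05},
    {"x":-0.007,"y":0.0255,"z":-0.013,"ax":-0.5,"ay":0.1,"az":0.4,"claw":0.05},
    {"x":-0.007,"y":0.0255,"z":-0.013,"ax":-0.5,"ay":0.1,"az":0.4,"claw":0.05},
    {"x":-0.0085,"y":0.026,"z":-0.011,"ax":-0.5,"ay":0.1,"az":0.4,"claw":0.05},
  ],
)

```text
time_s: 7.38
ee_pos: [0.4413, 0.0279, 0.1744]
eef_rot: [-3.118, -0.791, 0.445]
force: [0.4, -0.0, -5.1]
grip_width: 0.0557
```

Run:
```python
from h import *
S=HK-.075*EX
goto(np.array([S[0],S[1],.2]),HY,mx=.03,show=5)
```

```text
can [0.4293 0.0215 0.1963] tilt 0.88 yaw -0.041
t 7.38 n 8 dist 0.2365 F [ 0.4 -0.  -5.1] q [-0.35 -0.2   2.33  1.    0.68  0.06] w 0.0557
{"x":-0.0092, "y":0.0260, "z":-0.0106, "ax":-0.6, "ay":0.0, "az":0.4}
{"x":-0.0090, "y":0.0262, "z":-0.0103, "ax":-0.5, "ay":0.0, "az":0.4}
{"x":-0.0088, "y":0.0264, "z":-0.0101, "ax":-0.6, "ay":0.0, "az":0.4}
{"x":-0.0087, "y":0.0265, "z":-0.0098, "ax":-0.5, "ay":0.0, "az":0.4}
{"x":-0.0085, "y":0.0267, "z":-0.0096, "ax":-0.6, "ay":0.0, "az":0.4}
```

Request:
step_arm(
  steps=[
    {"x":-0.009,"y":0.026,"z":-0.0105,"ax":-0.6,"ay":0,"az":0.4,"claw":0.05},
    {"x":-0.009,"y":0.026,"z":-0.0105,"ax":-0.6,"ay":0,"az":0.4,"claw":0.05},
    {"x":-0.0088,"y":0.0265,"z":-0.01,"ax":-0.6,"ay":0,"az":0.4,"claw":0.05},
    {"x":-0.0087,"y":0.0265,"z":-0.01,"ax":-0.5,"ay":0,"az":0.4,"claw":0.05},
    {"x":-0.0085,"y":0.0265,"z":-0.0096,"ax":-0.6,"ay":0,"az":0.4,"claw":0.05},
  ],
)

```text
time_s: 7.8
ee_pos: [0.4371, -0.1235, 0.1756]
eef_rot: [-3.13, -0.813, 0.4]
force: [1.1, 1.2, -4.5]
grip_width: 0.0554
```

Run:
```python
from h import *
S=HK-.075*EX
goto(np.array([S[0],S[1],.2]),HY,mx=.025,show=5)
```

```text
can [ 0.4244 -0.1292  0.1972] tilt 1.25 yaw -0.095
t 7.8 n 4 dist 0.0851 F [ 1.1  1.2 -4.5] q [-0.78 -0.06  2.22  1.01  0.92 -0.24] w 0.0554
{"x":-0.0058, "y":0.0192, "z":-0.0072, "ax":-0.5, "ay":-0.3, "az":0.3}
{"x":-0.0057, "y":0.0193, "z":-0.0070, "ax":-0.5, "ay":-0.3, "az":0.4}
{"x":-0.0056, "y":0.0193, "z":-0.0068, "ax":-0.5, "ay":-0.3, "az":0.3}
{"x":-0.0055, "y":0.0194, "z":-0.0067, "ax":-0.4, "ay":-0.3, "az":0.4}
```

Request:
step_arm(
  steps=[
    {"x":-0.006,"y":0.019,"z":-0.007,"ax":-0.5,"ay":-0.4,"az":0.4,"claw":0.05},
    {"x":-0.006,"y":0.019,"z":-0.007,"ax":-0.5,"ay":-0.4,"az":0.4,"claw":0.05},
    {"x":-0.0055,"y":0.0195,"z":-0.007,"ax":-0.5,"ay":-0.3,"az":0.4,"claw":0.05},
    {"x":-0.0055,"y":0.0195,"z":-0.0067,"ax":-0.5,"ay":-0.3,"az":0.4,"claw":0.05},
    {"x":0,"y":0,"z":0,"ax":0,"ay":0,"az":0,"claw":0.05},
  ],
)

```text
time_s: 8.22
ee_pos: [0.4357, -0.2154, 0.1753]
eef_rot: [-3.138, -0.811, 0.362]
force: [0.6, 0.3, -5.0]
grip_width: 0.0558
```

Run:
```python
from h import *
S=HK-.075*EX
goto(np.array([S[0],S[1],.18]),HY,mx=.01,show=5)
snap('scene','s7'); im,d,o=snap('wrist','w7')
C=cam('wrist',o['ee_pos'],o['eef_rot'])
Y=obsT()@np.load('X.npy'); print('crown',np.round(proj(C,(Y@[0,0,.095,1])[:3]),1))
for h in [(0,.245),(.014,.285),(-.014,.259),(0,.237)]: print(np.round(proj(C,[*(HK+h[0]*EX),h[1]]),1))
a=cv2.resize(np.load('pics/s7.npz')['im'][120:270,90:240,::-1],None,fx=4,fy=4,interpolation=cv2.INTER_CUBIC);cv2.imwrite('pics/c7.png',a)
```

```text
can [ 0.4227 -0.2204  0.1969] tilt 1.09 yaw -0.139
t 8.22 n 2 dist 0.0186 F [ 0.6  0.3 -5. ] q [-0.94  0.07  2.09  0.98  1.   -0.3 ] w 0.0558
{"x":-0.0060, "y":-0.0035, "z":0.0062, "ax":0.1, "ay":-0.5, "az":-0.1}
{"x":-0.0059, "y":-0.0035, "z":0.0062, "ax":0.0, "ay":-0.6, "az":-0.1}
crown [314.3 133.6]
[375.2 103.6]
[401.3  12.4]
[368.1  97.3]
[373.  115.1]
```

View pics/w7.png

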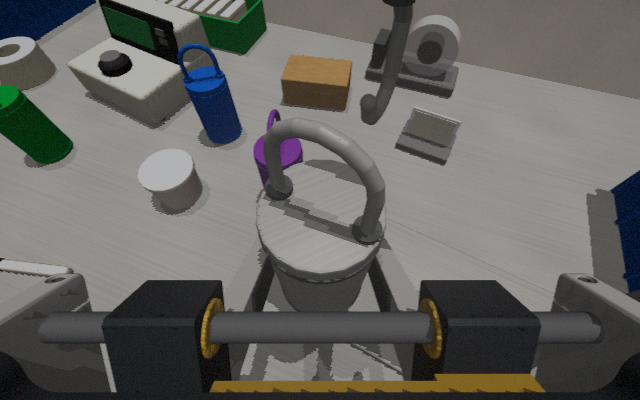

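View pics/c7.png

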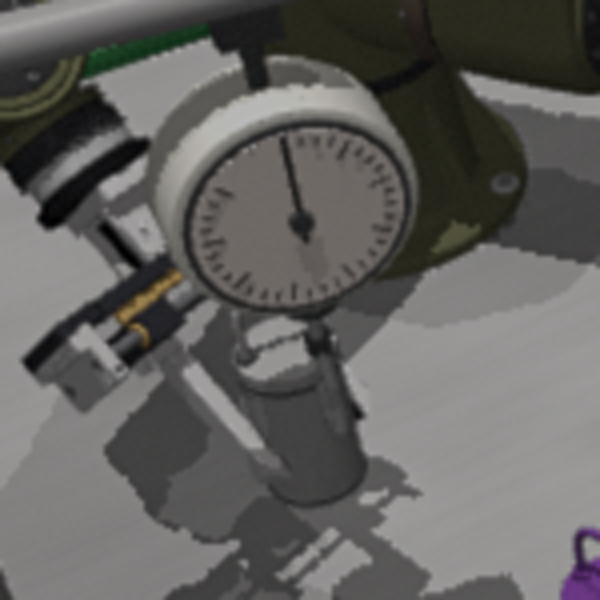

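Run:
```python
from h import *
D=np.load('pics/w7.npz'); C=cam('wrist',D['p'],D['r']); X=np.load('X.npy')
T=obsT({'ee_pos':D['p'],'eef_rot':D['r']})@X
im=D['im'][:,:,::-1].copy()
def dot(P,c): 
    u,v=proj(C,P); cv2.circle(im,(int(round(u)),int(round(v))),2,c,-1); 
for P in [(0,0,.05),(0,.021,.05),(0,-.021,.05),(0,0,.095),(0,.021,.074),(0,-.021,.074)]: dot((T@[*P,1])[:3],(0,0,255))
for h in [(0,.241),(.014,.285),(.014,.259),(-.014,.263),(-.014,.255)]: dot([*(HK+h[0]*EX),h[1]],(255,255,0))
cv2.imwrite('pics/c8.png',cv2.resize(im[0:300,200:500],None,fx=2.6,fy=2,interpolation=cv2.INTER_CUBIC))
P=pts(C,D['d']); 
for (u,v) in [(372,112),(398,50),(401,20),(368,100),(320,122),(330,126),(300,121)]: print(u,v,P[v,u].round(4), ((P[v,u][:2]-HK)@np.array([EX,EY]).T).round(4))
```

```text
372 112 [ 0.4775 -0.2254  0.2546] [-0.0176 -0.0043]
398 50 [ 0.5056 -0.2281  0.2703] [ 0.0106 -0.0032]
401 20 [ 0.5033 -0.2267  0.2849] [ 0.0081 -0.0021]
368 100 [ 0.4765 -0.2227  0.2617] [-0.019  -0.0017]
320 122 [ 0.4233 -0.2195  0.2937] [-0.0721 -0.0057]
330 126 [ 7.135e-01 -1.239e-01 -5.000e-04] [0.2026 0.128 ]
300 121 [ 0.4225 -0.2136  0.2929] [-0.0737  0.    ]
```

View pics/c8.png

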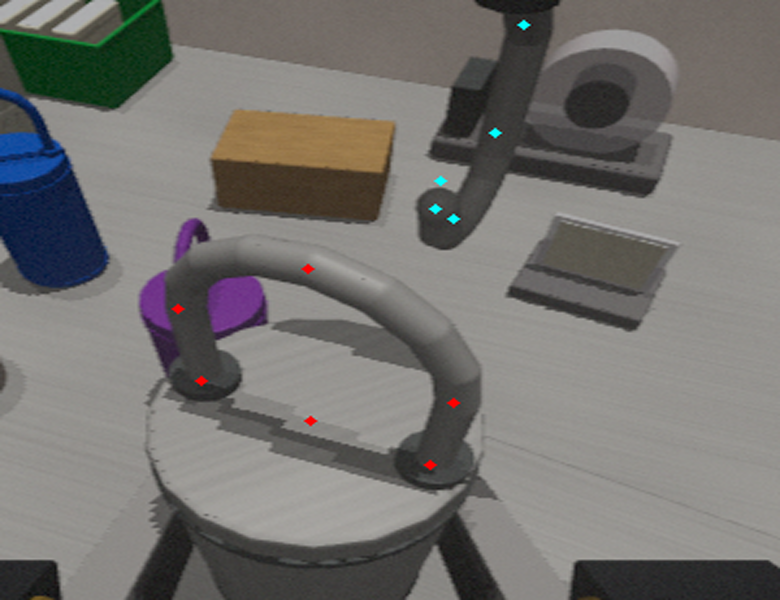

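Overlay: hook tip at crop (438,205) lies within a few mm of prediction, and the hoop's projected points lie on the wire. Depth puts the hook ≈2.5 mm to its -y; I'll update for that and move to entry height.

```bash
cat >> h.py <<'E'
HK=HK-.0025*EY
def hgo(x,z,**k):
    goto(np.array([*(HK+x*EX),z-.095]),HY,**k)
E
python3 - <<'E'
from h import *
hgo(-.06,.2725,mx=.012)
E
```

```text
can [ 0.4222 -0.2177  0.1963] tilt 1.03 yaw -0.137
t 8.32 n 2 dist 0.0231 F [-0.5 -0.2 -5. ] q [-0.94  0.07  2.09  0.98  1.   -0.3 ] w 0.0554
{"x":-0.0027, "y":0.0026, "z":0.0110, "ax":-0.0, "ay":-0.5, "az":-0.1}
{"x":-0.0026, "y":0.0025, "z":0.0109, "ax":-0.1, "ay":-0.5, "az":-0.1}
```

Request:
step_arm(
  steps=[
    {"x":-0.0027,"y":0.0026,"z":0.011,"ax":0,"ay":-0.5,"az":-0.1,"claw":0.05},
    {"x":-0.0026,"y":0.0025,"z":0.011,"ax":0,"ay":-0.5,"az":-0.1,"claw":0.05},
    {"x":0,"y":0,"z":0,"ax":0,"ay":0,"az":0,"claw":0.05},
  ],
)

```text
time_s: 8.57
ee_pos: [0.4496, -0.2102, 0.1541]
eef_rot: [-3.138, -0.798, 0.37]
force: [0.4, 0.4, -4.9]
grip_width: 0.0555
```

Run:
```python
from h import *
hgo(-.035,.2725,mx=.01)
```

```text
can [ 0.4368 -0.2152  0.1759] tilt 0.39 yaw -0.131
t 8.57 n 3 dist 0.0244 F [ 0.4  0.4 -4.9] q [-0.9   0.12  2.08  1.    0.95 -0.33] w 0.0555
{"x":0.0049, "y":0.0048, "z":0.0044, "ax":-0.1, "ay":-0.1, "az":0.0}
{"x":0.0050, "y":0.0048, "z":0.0043, "ax":-0.1, "ay":-0.1, "az":0.1}
{"x":0.0049, "y":0.0047, "z":0.0044, "ax":-0.0, "ay":-0.2, "az":0.0}
```

Request:
step_arm(
  steps=[
    {"x":0.0055,"y":0.005,"z":0.004,"ax":-0.1,"ay":-0.1,"az":0,"claw":0.05},
    {"x":0.0055,"y":0.005,"z":0.004,"ax":-0.1,"ay":-0.1,"az":0.1,"claw":0.05},
    {"x":0.005,"y":0.005,"z":0.004,"ax":0,"ay":-0.2,"az":0,"claw":0.05},
    {"x":0,"y":0,"z":0,"ax":0,"ay":0,"az":0,"claw":0.05},
  ],
)

```text
time_s: 8.9
ee_pos: [0.4762, -0.2151, 0.1581]
eef_rot: [-3.139, -0.795, 0.37]
force: [-0.5, -1.2, -5.5]
grip_width: 0.0552
```

```bash
cat >> h.py <<'E'
def over(f,a=(0,300,200,500),dip=0):
    im,d,o=snap('wrist',f); C=cam('wrist',o['ee_pos'],o['eef_rot']); T=obsT(o)@np.load('X.npy'); im=im[:,:,::-1].copy()
    def dot(P,c):
        u,v=proj(C,P); cv2.circle(im,(int(round(u)),int(round(v))),2,c,-1)
    for P in [(0,0,.05),(0,.021,.05),(0,-.021,.05),(0,0,.095),(0,.021,.074),(0,-.021,.074)]: dot((T@[*P,1])[:3],(0,0,255))
    for h in [(0,.241),(.014,.285),(.014,.259),(-.014,.263),(-.014,.255)]: dot([*(HK+h[0]*EX),h[1]-dip],(255,255,0))
    cv2.imwrite(f'pics/{f}o.png',cv2.resize(im[a[0]:a[1],a[2]:a[3]],None,fx=2.4,fy=2,interpolation=cv2.INTER_CUBIC))
    return pts(C,d)
E
python3 - <<'E'
from h import *
hgo(0,.2725,mx=.01)
P=over('w9')
q=P[0:200,300:480].reshape(-1,3); h=(q[:,:2]-HK)@np.array([EX,EY]).T
m=(abs(h[:,0])<.03)&(abs(h[:,1])<.02)&(q[:,2]>.23)&(q[:,2]<.3)
s=np.c_[h,q[:,2]][m]
for z in np.arange(.235,.3,.005):
    k=s[(s[:,2]>=z)&(s[:,2]<z+.005)]
    if len(k)>2: print(z.round(3),len(k),k.min(0).round(4),k.max(0).round(4))
E
```

```text
can [ 0.4635 -0.2201  0.18  ] tilt 0.21 yaw -0.131
t 8.9 n 4 dist 0.0323 F [-0.5 -1.2 -5.5] q [-0.86  0.16  2.03  1.    0.93 -0.28] w 0.0552
{"x":0.0043, "y":0.0043, "z":0.0053, "ax":-0.0, "ay":-0.1, "az":0.0}
{"x":0.0043, "y":0.0042, "z":0.0053, "ax":-0.1, "ay":-0.0, "az":0.0}
{"x":0.0044, "y":0.0043, "z":0.0053, "ax":-0.0, "ay":-0.1, "az":0.1}
{"x":0.0043, "y":0.0042, "z":0.0053, "ax":-0.1, "ay":-0.0, "az":0.0}
0.24 195 [-0.0041 -0.0027  0.2406] [0.0093 0.0054 0.245 ]
0.245 408 [-0.0179 -0.0027  0.245 ] [0.0122 0.0052 0.25  ]
0.25 223 [-0.0184 -0.0027  0.25  ] [0.0133 0.0053 0.255 ]
0.255 211 [-0.0158 -0.0028  0.255 ] [0.0139 0.0053 0.26  ]
0.26 290 [-0.03   -0.0197  0.26  ] [0.0135 0.0052 0.265 ]
0.265 267 [-0.03   -0.0183  0.265 ] [0.0139 0.0051 0.27  ]
0.27 308 [-0.03   -0.0143  0.27  ] [0.0149 0.0051 0.275 ]
0.275 360 [-0.0299 -0.0076  0.275 ] [0.0145 0.0081 0.28  ]
0.28 317 [ 0.0077 -0.0028  0.28  ] [0.0139 0.0054 0.285 ]
0.285 275 [ 0.0034 -0.003   0.285 ] [0.0135 0.0045 0.29  ]
0.29 149 [ 0.001  -0.0029  0.29  ] [0.0093 0.0039 0.2932]
0.295 549 [-0.009  -0.0058  0.2964] [1.0e-04 6.9e-03 3.0e-01]
```

View pics/w9o.png

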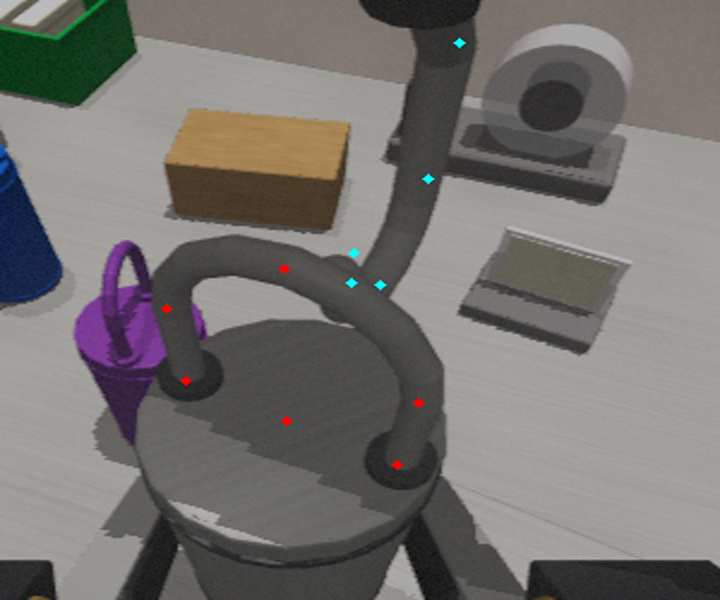

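Depth in this view: the hook spans x -18…+14 mm and y centred +1 mm of my frame, tip below the wire and clear. Advancing slowly.

```bash
echo 'HK=HK+.0012*EY' >> h.py
python3 - <<'E'
from h import *
hgo(-.014,.2735,mx=.005)
E
```

```text
can [ 0.463  -0.2198  0.1797] tilt 0.21 yaw -0.131
t 8.95 n 4 dist 0.0188 F [-1.5  0.6 -5.4] q [-0.86  0.16  2.03  1.    0.93 -0.28] w 0.0553
{"x":0.0026, "y":0.0024, "z":0.0031, "ax":-0.1, "ay":-0.1, "az":0.0}
{"x":0.0026, "y":0.0024, "z":0.0031, "ax":-0.0, "ay":-0.0, "az":0.0}
{"x":0.0026, "y":0.0024, "z":0.0031, "ax":-0.1, "ay":-0.1, "az":0.1}
{"x":0.0025, "y":0.0025, "z":0.0030, "ax":-0.0, "ay":-0.0, "az":0.0}
```

Request:
step_arm(
  steps=[
    {"x":0.0027,"y":0.0024,"z":0.003,"ax":0,"ay":0,"az":0,"claw":0.05},
    {"x":0.0027,"y":0.0024,"z":0.003,"ax":0,"ay":0,"az":0,"claw":0.05},
    {"x":0.0026,"y":0.0024,"z":0.003,"ax":0,"ay":0,"az":0,"claw":0.05},
    {"x":0.0026,"y":0.0025,"z":0.003,"ax":0,"ay":0,"az":0,"claw":0.05},
    {"x":0,"y":0,"z":0,"ax":0,"ay":0,"az":0,"claw":0.05},
  ],
)

```text
time_s: 9.37
ee_pos: [0.4958, -0.2183, 0.1575]
eef_rot: [-3.139, -0.796, 0.37]
force: [-1.1, -0.3, -5.8]
grip_width: 0.0558
```

Run:
```python
from h import *
hgo(0,.2725,mx=.005)
P=over('w10',(0,250,220,470))
```

```text
can [ 0.4831 -0.2233  0.1794] tilt 0.25 yaw -0.131
t 9.37 n 3 dist 0.0124 F [-1.1 -0.3 -5.8] q [-0.83  0.2   1.98  1.    0.91 -0.26] w 0.0558
{"x":0.0020, "y":0.0020, "z":0.0030, "ax":-0.1, "ay":-0.1, "az":0.1}
{"x":0.0021, "y":0.0019, "z":0.0030, "ax":-0.0, "ay":-0.1, "az":0.0}
{"x":0.0020, "y":0.0020, "z":0.0030, "ax":-0.1, "ay":-0.1, "az":0.1}
```

View pics/w10o.png

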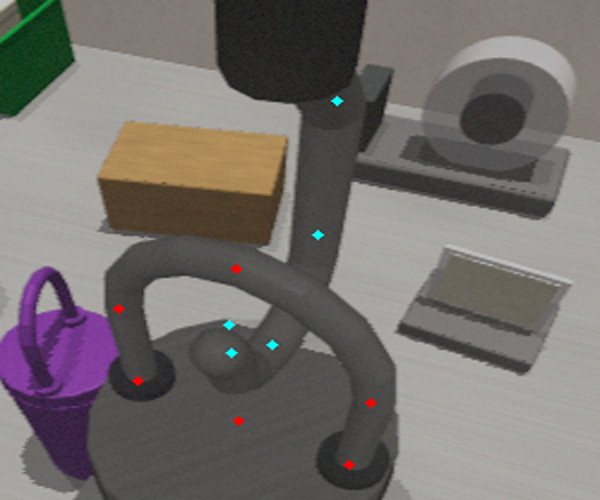

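The wire is over the tip; the tip shows inside the hoop at (222,350). Advancing onto the seat axis.

Request:
step_arm(
  steps=[
    {"x":0.0022,"y":0.002,"z":0.003,"ax":0,"ay":0,"az":0,"claw":0.05},
    {"x":0.0022,"y":0.002,"z":0.003,"ax":0,"ay":-0.1,"az":0,"claw":0.05},
    {"x":0.002,"y":0.002,"z":0.003,"ax":0,"ay":-0.1,"az":0.1,"claw":0.05},
    {"x":0,"y":0,"z":0,"ax":0,"ay":0,"az":0,"claw":0.05},
  ],
)

```text
time_s: 9.75
ee_pos: [0.5088, -0.22, 0.1554]
eef_rot: [-3.137, -0.792, 0.367]
force: [-0.3, -0.2, -4.8]
grip_width: 0.0553
```

Run:
```python
from h import *
hgo(0,.255,mx=.004)
P=over('w11',(0,250,220,470)); im,d,o=snap('scene','s11')
print(P[20,330])
cv2.imwrite('pics/c11.png',cv2.resize(im[140:260,100:240,::-1],None,fx=4.5,fy=4.5,interpolation=cv2.INTER_CUBIC))
F=[]
```

```text
can [ 0.4962 -0.2249  0.1773] tilt 0.13 yaw -0.132
t 9.75 n 5 dist 0.0173 F [-0.3 -0.2 -4.8] q [-0.81  0.22  1.96  1.    0.9  -0.24] w 0.0553
{"x":-0.0026, "y":-0.0001, "z":0.0023, "ax":-0.0, "ay":-0.0, "az":0.0}
{"x":-0.0026, "y":-0.0001, "z":0.0023, "ax":-0.1, "ay":-0.0, "az":0.0}
{"x":-0.0025, "y":-0.0000, "z":0.0023, "ax":-0.0, "ay":-0.0, "az":0.0}
{"x":-0.0026, "y":-0.0001, "z":0.0023, "ax":-0.1, "ay":-0.0, "az":0.0}
{"x":-0.0025, "y":-0.0000, "z":0.0024, "ax":-0.0, "ay":-0.0, "az":0.0}
[ 0.49147585 -0.22982581  0.30697637]
```

View pics/w11o.png

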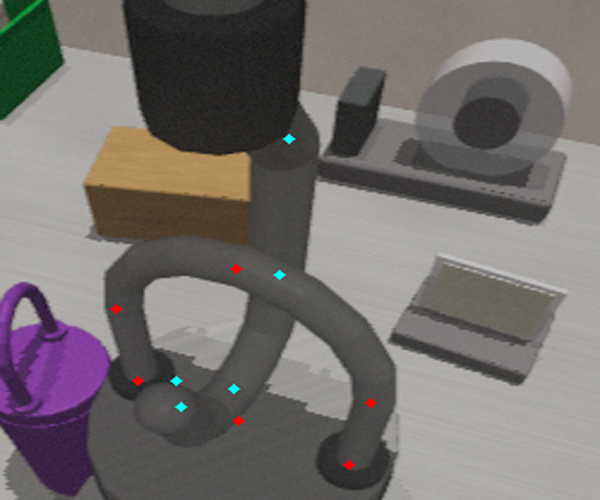

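View pics/c11.png

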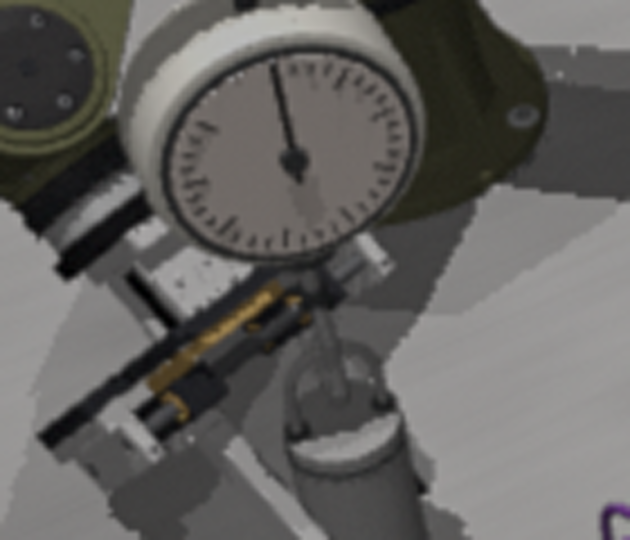

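The wire now sits between tip (165,405) and shank in the wrist view, and the hook passes through the hoop in the scene view. Lowering.

Request:
step_arm(
  steps=[
    {"x":-0.0026,"y":0,"z":0.0023,"ax":0,"ay":0,"az":0,"claw":0.05},
    {"x":-0.0026,"y":0,"z":0.0023,"ax":0,"ay":0,"az":0,"claw":0.05},
    {"x":-0.0025,"y":0,"z":0.0023,"ax":0,"ay":0,"az":0,"claw":0.05},
    {"x":-0.0025,"y":0,"z":0.0023,"ax":0,"ay":0,"az":0,"claw":0.05},
    {"x":-0.0025,"y":0,"z":0.0023,"ax":0,"ay":0,"az":0,"claw":0.05},
  ],
)

```text
time_s: 10.27
ee_pos: [0.5073, -0.2201, 0.137]
eef_rot: [-3.137, -0.792, 0.368]
force: [0.3, -0.2, -5.3]
grip_width: 0.0558
```

Run:
```python
from h import *
hgo(0,.24,mx=.0025)
```

```text
can [ 0.4947 -0.225   0.1589] tilt 0.11 yaw -0.132
t 10.27 n 6 dist 0.0139 F [ 0.3 -0.2 -5.3] q [-0.81  0.25  1.97  1.03  0.87 -0.29] w 0.0558
{"x":-0.0016, "y":0.0000, "z":0.0017, "ax":-0.0, "ay":-0.0, "az":0.0}
{"x":-0.0016, "y":0.0000, "z":0.0017, "ax":-0.0, "ay":-0.0, "az":0.0}
{"x":-0.0015, "y":0.0000, "z":0.0017, "ax":-0.0, "ay":-0.0, "az":0.0}
{"x":-0.0016, "y":0.0000, "z":0.0017, "ax":-0.1, "ay":-0.0, "az":0.0}
{"x":-0.0015, "y":0.0001, "z":0.0017, "ax":-0.0, "ay":-0.0, "az":0.0}
{"x":-0.0016, "y":0.0000, "z":0.0017, "ax":-0.1, "ay":-0.0, "az":0.0}
```

Request:
step_arm(
  steps=[
    {"x":-0.0017,"y":0,"z":0.0018,"ax":0,"ay":0,"az":0,"claw":0.05},
    {"x":-0.0017,"y":0,"z":0.0018,"ax":0,"ay":0,"az":0,"claw":0.05},
    {"x":-0.0017,"y":0,"z":0.0018,"ax":0,"ay":0,"az":0,"claw":0.05},
    {"x":-0.0017,"y":0,"z":0.0018,"ax":0,"ay":0,"az":0,"claw":0.05},
    {"x":-0.0017,"y":0,"z":0.0018,"ax":0,"ay":0,"az":0,"claw":0.05},
  ],
)

```text
time_s: 10.68
ee_pos: [0.5075, -0.2199, 0.1228]
eef_rot: [-3.136, -0.792, 0.366]
force: [-1.3, 0.7, -3.0]
grip_width: 0.0556
```

Request:
step_arm(
  steps=[
    {"x":-0.0017,"y":0,"z":0.0018,"ax":0,"ay":0,"az":0,"claw":0.05},
    {"x":-0.0017,"y":0,"z":0.0018,"ax":0,"ay":0,"az":0,"claw":0.05},
    {"x":-0.0017,"y":0,"z":0.0018,"ax":0,"ay":0,"az":0,"claw":0.05},
    {"x":0,"y":0,"z":0,"ax":0,"ay":0,"az":0,"claw":0.05},
    {"x":0,"y":0,"z":0,"ax":0,"ay":0,"az":0,"claw":0.05},
  ],
)

```text
time_s: 11.1
ee_pos: [0.508, -0.2198, 0.1146]
eef_rot: [-3.137, -0.793, 0.367]
force: [-1.4, -0.3, -3.7]
grip_width: 0.0559
```

Run:
```python
from h import *
hgo(0,.21,mx=.0025,show=2)
P=over('w12',(0,250,220,470)); im,d,o=snap('scene','s12')
cv2.imwrite('pics/c12.png',cv2.resize(im[140:260,100:240,::-1],None,fx=4.5,fy=4.5,interpolation=cv2.INTER_CUBIC))
```

```text
can [ 0.4954 -0.2248  0.1365] tilt 0.14 yaw -0.133
t 11.1 n 9 dist 0.0215 F [-1.4 -0.3 -3.7] q [-0.81  0.3   1.98  1.07  0.85 -0.35] w 0.0559
{"x":-0.0017, "y":0.0000, "z":0.0017, "ax":-0.0, "ay":-0.0, "az":0.0}
{"x":-0.0017, "y":0.0000, "z":0.0017, "ax":-0.0, "ay":-0.0, "az":0.0}
```

View pics/w12o.png

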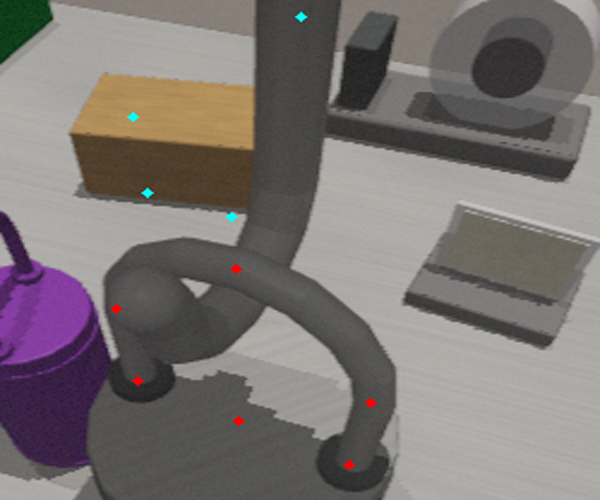

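View pics/c12.png

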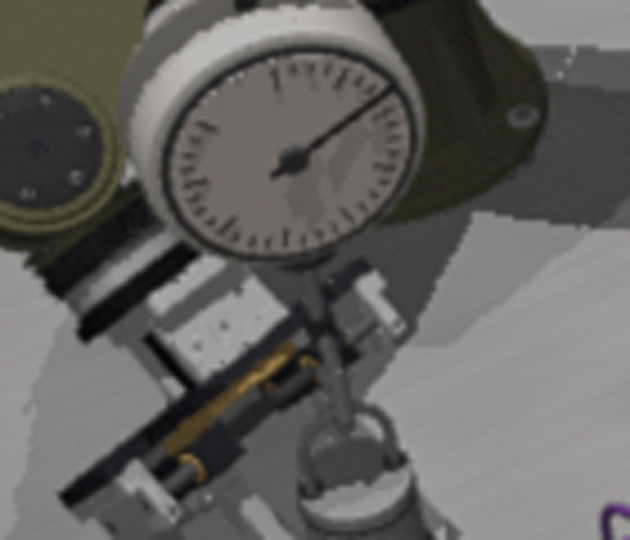

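The hook is dipping (pointer moved ~65°), with the wire in the bowl. Continue easing down.

Request:
step_arm(
  steps=[
    {"x":-0.0017,"y":0,"z":0.0017,"ax":0,"ay":0,"az":0,"claw":0.05},
    {"x":-0.0017,"y":0,"z":0.0017,"ax":0,"ay":0,"az":0,"claw":0.05},
    {"x":-0.0017,"y":0,"z":0.0017,"ax":0,"ay":0,"az":0,"claw":0.05},
    {"x":-0.0017,"y":0,"z":0.0017,"ax":0,"ay":0,"az":0,"claw":0.05},
    {"x":-0.0017,"y":0,"z":0.0017,"ax":0,"ay":0,"az":0,"claw":0.05},
  ],
)

```text
time_s: 11.62
ee_pos: [0.5084, -0.22, 0.1026]
eef_rot: [-3.139, -0.794, 0.369]
force: [-2.1, 0.8, -0.6]
grip_width: 0.0557
```

Request:
step_arm(
  steps=[
    {"x":-0.0017,"y":0,"z":0.0017,"ax":0,"ay":0,"az":0,"claw":0.05},
    {"x":-0.0017,"y":0,"z":0.0017,"ax":0,"ay":0,"az":0,"claw":0.05},
    {"x":0,"y":0,"z":0,"ax":0,"ay":0,"az":0,"claw":0.05},
    {"x":0,"y":0,"z":0,"ax":0,"ay":0,"az":0,"claw":0.05},
  ],
)

```text
time_s: 11.95
ee_pos: [0.5085, -0.2199, 0.0968]
eef_rot: [-3.138, -0.794, 0.368]
force: [-1.9, 0.1, -1.4]
grip_width: 0.0555
```

Run:
```python
from h import *
hgo(0,.21,mx=.0025,show=2)
for i in range(10):
    vision.camera('wrist'); print(ctrl.get_obs()['force'].round(2), ctrl.get_obs()['ee_pos'].round(4))
```

```text
can [ 0.4958 -0.2248  0.1187] tilt 0.14 yaw -0.132
t 11.95 n 2 dist 0.0037 F [-1.9  0.1 -1.4] q [-0.81  0.33  1.99  1.11  0.83 -0.41] w 0.0555
{"x":-0.0015, "y":-0.0001, "z":0.0011, "ax":-0.1, "ay":-0.1, "az":0.0}
{"x":-0.0015, "y":-0.0000, "z":0.0012, "ax":-0.0, "ay":-0.0, "az":0.1}
[-1.92  0.53 -0.99] [ 0.5084 -0.2199  0.0968]
[-2.75  0.87 -0.74] [ 0.5085 -0.2199  0.0969]
[-1.75  0.83  0.54] [ 0.5085 -0.2199  0.097 ]
[-1.45  0.38 -1.14] [ 0.5085 -0.2199  0.097 ]
[-1.67  0.48 -1.59] [ 0.5085 -0.2199  0.097 ]
[-1.69 -0.21 -0.85] [ 0.5085 -0.2199  0.097 ]
[-1.76  0.38 -1.39] [ 0.5085 -0.2199  0.097 ]
[-0.97  0.59 -2.06] [ 0.5085 -0.2199  0.097 ]
[-1.65  0.71 -0.8 ] [ 0.5085 -0.2199  0.097 ]
[-0.66  1.22 -0.57] [ 0.5084 -0.2199  0.0969]
```

Force averages (-1.6, +0.6, -1.0) N: the wire leans on the shank side ≈2.5 mm off, and about 1 N is still carried by the arm. I'll recentre and go lower.

```bash
echo 'HK=HK-.0025*EX+.0015*EY' >> h.py
python3 - <<'E'
from h import *
hgo(0,.209,mx=.0015)
E
```

```text
can [ 0.4958 -0.2249  0.1188] tilt 0.13 yaw -0.132
t 12.45 n 4 dist 0.0059 F [-0.7  1.2 -0.6] q [-0.81  0.33  1.99  1.11  0.83 -0.41] w 0.0556
{"x":-0.0012, "y":-0.0007, "z":0.0005, "ax":-0.0, "ay":-0.0, "az":0.0}
{"x":-0.0012, "y":-0.0007, "z":0.0005, "ax":-0.0, "ay":-0.0, "az":0.0}
{"x":-0.0012, "y":-0.0007, "z":0.0005, "ax":-0.1, "ay":-0.1, "az":0.0}
{"x":-0.0012, "y":-0.0006, "z":0.0005, "ax":-0.0, "ay":-0.0, "az":0.1}
```

Request:
step_arm(
  steps=[
    {"x":-0.0013,"y":-0.0007,"z":0.0006,"ax":0,"ay":0,"az":0,"claw":0.05},
    {"x":-0.0013,"y":-0.0007,"z":0.0006,"ax":0,"ay":0,"az":0,"claw":0.05},
    {"x":-0.0013,"y":-0.0007,"z":0.0006,"ax":0,"ay":0,"az":0,"claw":0.05},
    {"x":-0.0013,"y":-0.0007,"z":0.0006,"ax":0,"ay":0,"az":0,"claw":0.05},
    {"x":0,"y":0,"z":0,"ax":0,"ay":0,"az":0,"claw":0.05},
  ],
)

```text
time_s: 12.87
ee_pos: [0.5061, -0.2189, 0.0918]
eef_rot: [-3.141, -0.795, 0.368]
force: [0.4, -1.6, -0.3]
grip_width: 0.0553
```

```bash
cat >> h.py <<'E'
def favg(n=16):
    F=[]
    for i in range(n): vision.camera('scene'); F.append(ctrl.get_obs()['force'])
    F=np.array(F); print('F',F.mean(0).round(2),(F.std(0)/n**.5).round(2))
E
python3 - <<'E'
from h import *
favg()
hgo(0,.206,mx=.0015,show=1)
E
```

```text
F [ 0.83 -0.81 -0.3 ] [0.1  0.13 0.13]
can [ 0.4934 -0.2238  0.1138] tilt 0.2 yaw -0.134
t 13.67 n 3 dist 0.003 F [ 0.4 -0.6 -0.6] q [-0.81  0.34  2.    1.13  0.82 -0.43] w 0.0555
{"x":-0.0007, "y":-0.0003, "z":0.0006, "ax":0.0, "ay":-0.1, "az":0.0}
```

Run:
```python
from h import *
R=Ro.from_euler('xyz',ctrl.get_obs()['eef_rot']); print(R.inv().apply([.0008,-.0008,-.0022])/2)
```

```text
[-0.00062471  0.00051745  0.0009338 ]
```

Request:
step_arm(
  steps=[
    {"x":-0.0006,"y":0.0005,"z":0.0009,"ax":0,"ay":0,"az":0,"claw":0.05},
    {"x":-0.0006,"y":0.0005,"z":0.0009,"ax":0,"ay":0,"az":0,"claw":0.05},
    {"x":0,"y":0,"z":0,"ax":0,"ay":0,"az":0,"claw":0.05},
  ],
)

```text
time_s: 13.92
ee_pos: [0.5066, -0.2189, 0.0893]
eef_rot: [-3.14, -0.795, 0.369]
force: [0.1, 0.3, 0.4]
grip_width: 0.0554
```

Run:
```python
from h import *
favg(20)
hgo(0,.206,mx=.0015,show=1)
P=over('w13',(0,250,220,470)); im,d,o=snap('scene','s13')
cv2.imwrite('pics/c13.png',cv2.resize(im[140:270,100:250,::-1],None,fx=4.5,fy=4.5,interpolation=cv2.INTER_CUBIC))
```

```text
F [-0.54  1.82  0.09] [0.14 0.11 0.11]
can [ 0.494  -0.224   0.1115] tilt 0.18 yaw -0.133
t 14.92 n 2 dist 0.0016 F [-0.8  1.4 -0. ] q [-0.81  0.34  2.    1.13  0.82 -0.43] w 0.0555
{"x":-0.0004, "y":-0.0007, "z":-0.0000, "ax":-0.0, "ay":-0.1, "az":0.1}
```

View pics/w13o.png

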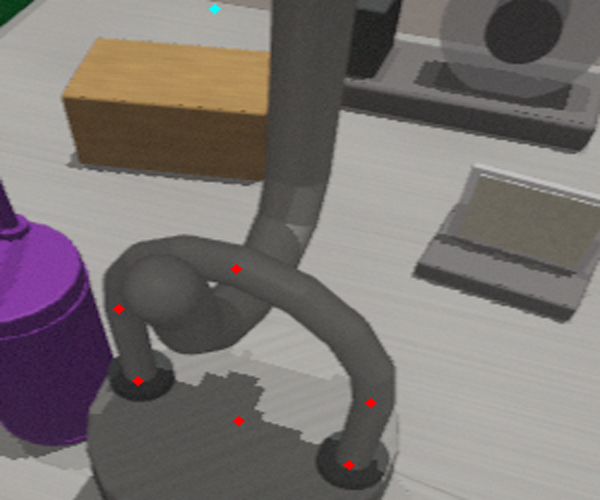

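View pics/c13.png

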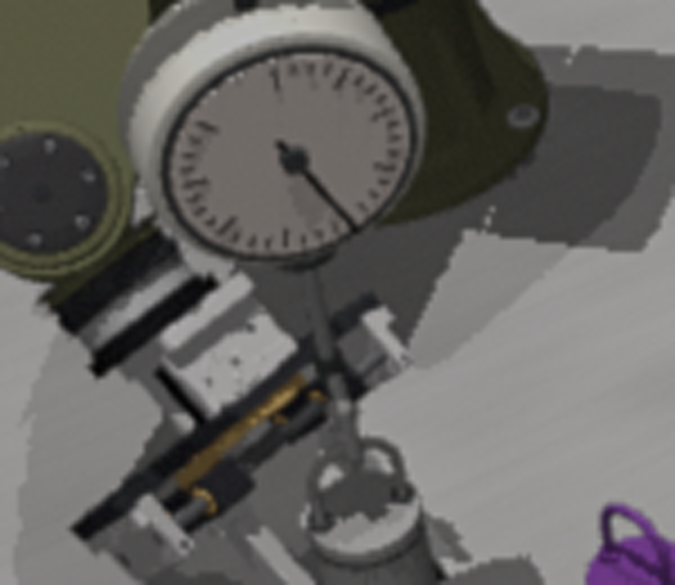

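Request:
step_arm(
  steps=[
    {"x":0,"y":-0.0004,"z":0,"ax":0,"ay":0,"az":0,"claw":0.05},
    {"x":0,"y":0,"z":0,"ax":0,"ay":0,"az":0,"claw":0.05},
  ],
)

```text
time_s: 15.18
ee_pos: [0.5067, -0.219, 0.0898]
eef_rot: [-3.141, -0.795, 0.369]
force: [0.8, 0.5, 0.3]
grip_width: 0.0556
```

Run:
```python
from h import *
favg(20)
hgo(0,.206,mx=.0015,show=1)
```

```text
F [ 0.03 -0.25  0.19] [0.1  0.13 0.11]
can [ 0.4939 -0.2238  0.1116] tilt 0.19 yaw -0.133
t 16.18 n 1 dist 0.0014 F [-0.4 -0.8  0.2] q [-0.81  0.34  2.    1.13  0.82 -0.43] w 0.0554
{"x":-0.0009, "y":-0.0011, "z":0.0000, "ax":-0.0, "ay":-0.2, "az":0.1}
```

All force components are now within ~0.25 N of zero. The spring carries the can, so I release gently: first a low grip force, then open in steps.

Request:
step_arm(
  steps=[
    {"x":0,"y":0,"z":0,"ax":0,"ay":0,"az":0,"claw":0.052},
    {"x":0,"y":0,"z":0,"ax":0,"ay":0,"az":0,"claw":0.054},
    {"x":0,"y":0,"z":0,"ax":0,"ay":0,"az":0,"claw":0.056},
    {"x":0,"y":0,"z":0,"ax":0,"ay":0,"az":0,"claw":0.058},
    {"x":0,"y":0,"z":0,"ax":0,"ay":0,"az":0,"claw":0.06},
  ],
  grip_force=3,
)

```text
time_s: 16.6
ee_pos: [0.5066, -0.2188, 0.0897]
eef_rot: [-3.141, -0.795, 0.369]
force: [-0.2, -0.5, -0.2]
grip_width: 0.0596
```

Run:
```python
from h import *
favg(6)
P=over('w14',(0,400,170,470)); im,d,o=snap('scene','s14')
print(o['grip_width'],o['ee_pos'])
cv2.imwrite('pics/c14.png',cv2.resize(im[140:270,100:250,::-1],None,fx=4.5,fy=4.5,interpolation=cv2.INTER_CUBIC))
```

```text
F [-0.14  0.11 -0.3 ] [0.21 0.18 0.12]
0.0599850884575572 [ 0.50664247 -0.21882883  0.08973586]
```

View pics/w14.png

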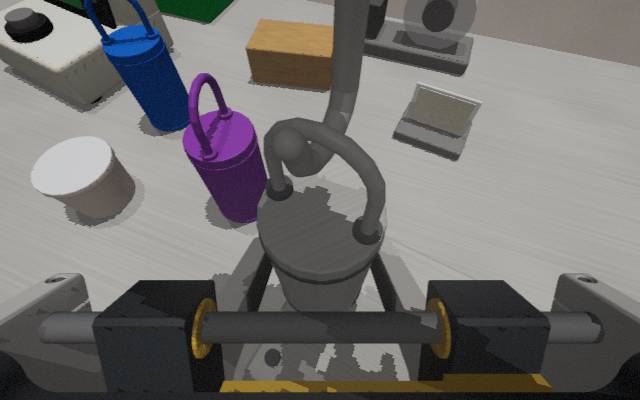

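View pics/c14.png

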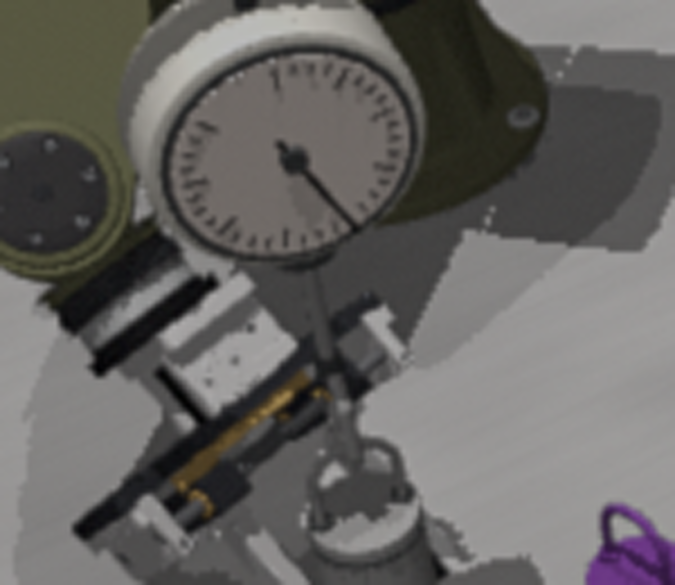

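The can hangs with fingers off: pointer unchanged, can centred between fingers at (321,230). Open further, then withdraw along the tool axis.

Request:
step_arm(
  steps=[
    {"x":0,"y":0,"z":0,"ax":0,"ay":0,"az":0,"claw":0.066},
    {"x":0,"y":0,"z":0,"ax":0,"ay":0,"az":0,"claw":0.072},
    {"x":0,"y":0,"z":0,"ax":0,"ay":0,"az":0,"claw":0.08},
    {"x":0,"y":0,"z":0,"ax":0,"ay":0,"az":0,"claw":0.086},
    {"x":0,"y":0,"z":0,"ax":0,"ay":0,"az":0,"claw":0.086},
  ],
)

```text
time_s: 17.42
ee_pos: [0.5066, -0.2188, 0.0897]
eef_rot: [-3.141, -0.795, 0.369]
force: [-0.2, 0.1, -0.3]
grip_width: 0.0852
```

Request:
step_arm(
  steps=[
    {"x":0,"y":0,"z":-0.005,"ax":0,"ay":0,"az":0,"claw":0.086},
    {"x":0,"y":0,"z":-0.01,"ax":0,"ay":0,"az":0,"claw":0.086},
    {"x":0,"y":0,"z":-0.01,"ax":0,"ay":0,"az":0,"claw":0.086},
  ],
)

```text
time_s: 17.67
ee_pos: [0.489, -0.2247, 0.1072]
eef_rot: [-3.138, -0.794, 0.368]
force: [-0.2, 0.4, 0.4]
grip_width: 0.0859
```

Run:
```python
from h import *
o=ctrl.get_obs(); print(o['qpos'].round(2),o['force'])
P=over('w15',(0,400,170,470))
```

```text
[-0.85  0.29  2.02  1.08  0.86 -0.4 ] [-0.18486046  0.4252254   0.39538117]
```

View pics/w15.png

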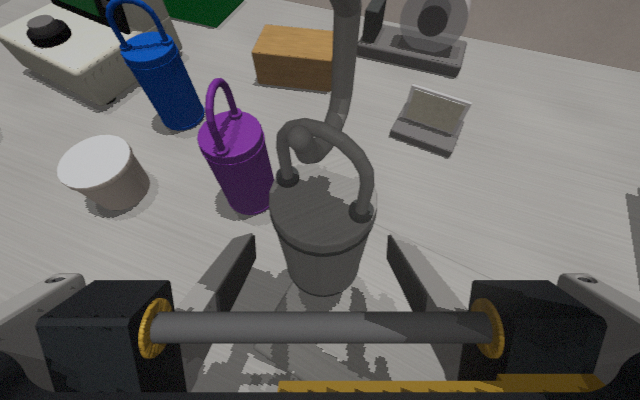

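The can hangs at (322,235), clear of both fingers. Withdrawing further.

Request:
step_arm(
  steps=[
    {"x":0,"y":0,"z":-0.02,"ax":0,"ay":0,"az":0,"claw":0.086},
    {"x":0,"y":0,"z":-0.03,"ax":0,"ay":0,"az":0,"claw":0.086},
    {"x":0,"y":0,"z":-0.03,"ax":0,"ay":0,"az":0,"claw":0.086},
    {"x":0,"y":0,"z":-0.03,"ax":0,"ay":0,"az":0,"claw":0.086},
    {"x":0,"y":0,"z":-0.03,"ax":0,"ay":0,"az":0,"claw":0.086},
  ],
)

```text
time_s: 18.13
ee_pos: [0.3905, -0.2612, 0.2091]
eef_rot: [-3.134, -0.791, 0.366]
force: [0.8, 0.0, 1.4]
grip_width: 0.0855
```

Run:
```python
from h import *
o=ctrl.get_obs(); print(o['qpos'].round(2),o['force'])
snap('wrist','w16'); im,d,o=snap('scene','s16')
# target above key, pointing down. camera-up orientation family: tool x = +x-ish
R=Ro.from_euler('xyz',[np.pi,0,.3])
plan(np.array([.45,.05,.25]),R,.035,6.5)
```

```text
[-1.1   0.04  2.02  0.88  1.17 -0.29] [0.8152377  0.0320488  1.42917519]
t 18.23 n 10 dist 0.3212 F [ 0.2  0.7 -0.3] q [-1.1   0.03  2.02  0.88  1.17 -0.29] w 0.0859
{"x":0.0146, "y":-0.0271, "z":0.0093, "ax":-0.2, "ay":-4.5, "az":0.4}
{"x":0.0151, "y":-0.0272, "z":0.0080, "ax":-0.2, "ay":-4.5, "az":0.4}
{"x":0.0155, "y":-0.0273, "z":0.0067, "ax":-0.1, "ay":-4.5, "az":0.4}
{"x":0.0158, "y":-0.0275, "z":0.0054, "ax":-0.2, "ay":-4.5, "az":0.4}
{"x":0.0159, "y":-0.0276, "z":0.0041, "ax":-0.1, "ay":-4.6, "az":0.4}
{"x":0.0160, "y":-0.0277, "z":0.0027, "ax":-0.2, "ay":-4.5, "az":0.3}
{"x":0.0160, "y":-0.0278, "z":0.0014, "ax":-0.1, "ay":-4.6, "az":0.4}
{"x":0.0159, "y":-0.0279, "z":0.0000, "ax":-0.2, "ay":-4.5, "az":0.3}
{"x":0.0157, "y":-0.0279, "z":-0.0013, "ax":-0.1, "ay":-4.6, "az":0.4}
{"x":0.0154, "y":-0.0281, "z":-0.0025, "ax":-0.2, "ay":-4.5, "az":0.3}
```

View pics/s16.png

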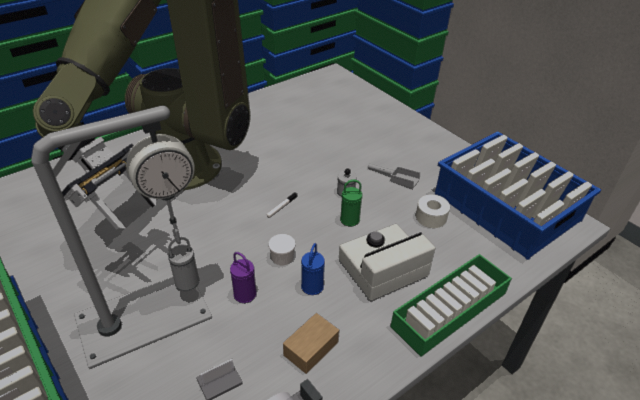

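View pics/w16.png

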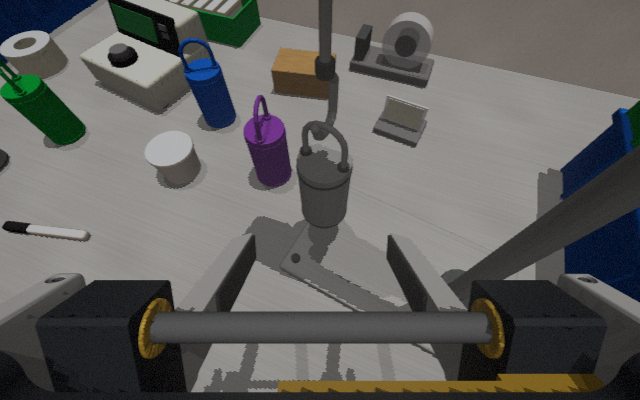

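The can hangs freely in the scene view (185,265), pointer still. Moving away from the scale toward the terminal, first back from the can.

Run:
```python
from h import *
R=Ro.from_euler('xyz',[np.pi,-.3,.35])
plan(np.array([.36,-.06,.26]),R,.04,6.8)
```

```text
t 18.23 n 6 dist 0.2112 F [ 0.2  0.7 -0.3] q [-1.1   0.03  2.02  0.88  1.17 -0.29] w 0.0859
{"x":0.0110, "y":-0.0334, "z":-0.0004, "ax":-0.1, "ay":-4.7, "az":0.2}
{"x":0.0109, "y":-0.0335, "z":-0.0014, "ax":-0.1, "ay":-4.7, "az":0.2}
{"x":0.0106, "y":-0.0335, "z":-0.0023, "ax":-0.1, "ay":-4.7, "az":0.1}
{"x":0.0103, "y":-0.0335, "z":-0.0032, "ax":-0.1, "ay":-4.7, "az":0.2}
{"x":0.0099, "y":-0.0335, "z":-0.0041, "ax":-0.1, "ay":-4.7, "az":0.1}
{"x":0.0094, "y":-0.0336, "z":-0.0050, "ax":-0.1, "ay":-4.7, "az":0.1}
```

Request:
step_arm(
  steps=[
    {"x":0,"y":-0.02,"z":-0.03,"ax":0,"ay":0,"az":0,"claw":0.06},
    {"x":0.005,"y":-0.033,"z":-0.01,"ax":0,"ay":-3,"az":0,"claw":0.03},
    {"x":0.01,"y":-0.034,"z":0,"ax":-0.1,"ay":-4.7,"az":0.2,"claw":0},
    {"x":0.01,"y":-0.034,"z":0,"ax":-0.1,"ay":-5,"az":0.2,"claw":0},
    {"x":0.01,"y":-0.034,"z":0,"ax":-0.1,"ay":-5,"az":0.2,"claw":0},
  ],
)

```text
time_s: 18.65
ee_pos: [0.33, -0.1237, 0.2586]
eef_rot: [-3.132, -0.481, 0.335]
force: [0.6, 0.3, -0.2]
grip_width: 0.0559
```

Run:
```python
from h import *
R=Ro.from_euler('xyz',[np.pi,0,.4])
plan(np.array([.55,.15,.25]),R,.04,6.8)
```

```text
t 18.65 n 9 dist 0.3512 F [ 0.6  0.3 -0.2] q [-0.8  -0.4   2.14  0.47  1.24  0.31] w 0.0559
{"x":0.0289, "y":-0.0205, "z":0.0163, "ax":0.0, "ay":-3.1, "az":-0.4}
{"x":0.0299, "y":-0.0203, "z":0.0148, "ax":0.0, "ay":-3.1, "az":-0.4}
{"x":0.0308, "y":-0.0201, "z":0.0131, "ax":0.1, "ay":-3.1, "az":-0.4}
{"x":0.0316, "y":-0.0199, "z":0.0115, "ax":0.0, "ay":-3.0, "az":-0.4}
{"x":0.0322, "y":-0.0197, "z":0.0098, "ax":0.1, "ay":-3.1, "az":-0.4}
{"x":0.0329, "y":-0.0194, "z":0.0081, "ax":0.0, "ay":-3.0, "az":-0.4}
{"x":0.0334, "y":-0.0192, "z":0.0063, "ax":0.1, "ay":-3.1, "az":-0.4}
{"x":0.0338, "y":-0.0189, "z":0.0046, "ax":0.0, "ay":-3.0, "az":-0.4}
{"x":0.0341, "y":-0.0187, "z":0.0027, "ax":0.1, "ay":-3.1, "az":-0.3}
```

Request:
step_arm(
  steps=[
    {"x":0.026,"y":-0.026,"z":0.011,"ax":0,"ay":-3.1,"az":-0.4,"claw":0},
    {"x":0.028,"y":-0.026,"z":0.009,"ax":0,"ay":-3.1,"az":-0.4,"claw":0},
    {"x":0.03,"y":-0.022,"z":0.01,"ax":0,"ay":-3.1,"az":-0.4,"claw":0},
    {"x":0.031,"y":-0.02,"z":0.01,"ax":0,"ay":-3,"az":-0.4,"claw":0},
    {"x":0.032,"y":-0.02,"z":0.01,"ax":0,"ay":-3,"az":-0.4,"claw":0},
  ],
)

```text
time_s: 19.07
ee_pos: [0.4167, 0.0074, 0.2697]
eef_rot: [3.134, -0.265, 0.367]
force: [-0.5, -2.4, 0.8]
grip_width: 0.0229
```

Run:
```python
from h import *
R=Ro.from_euler('xyz',[np.pi,0,.4])
plan(np.array([.57,.18,.24]),R,.04,6.8)
```

```text
t 19.07 n 6 dist 0.2327 F [-0.5 -2.4  0.8] q [-0.15 -0.21  1.93  0.13  1.19  1.02] w 0.0229
{"x":0.0317, "y":-0.0178, "z":0.0136, "ax":0.1, "ay":-2.5, "az":-0.3}
{"x":0.0323, "y":-0.0176, "z":0.0122, "ax":0.1, "ay":-2.5, "az":-0.3}
{"x":0.0329, "y":-0.0174, "z":0.0109, "ax":0.1, "ay":-2.5, "az":-0.3}
{"x":0.0335, "y":-0.0172, "z":0.0094, "ax":0.1, "ay":-2.6, "az":-0.3}
{"x":0.0339, "y":-0.0170, "z":0.0080, "ax":0.1, "ay":-2.5, "az":-0.4}
{"x":0.0344, "y":-0.0168, "z":0.0065, "ax":0.2, "ay":-2.6, "az":-0.3}
```

Request:
step_arm(
  steps=[
    {"x":0.032,"y":-0.018,"z":0.0135,"ax":0.1,"ay":-2.5,"az":-0.3,"claw":0},
    {"x":0.032,"y":-0.018,"z":0.012,"ax":0.1,"ay":-2.5,"az":-0.3,"claw":0},
    {"x":0.033,"y":-0.017,"z":0.011,"ax":0.1,"ay":-2.5,"az":-0.3,"claw":0},
    {"x":0.034,"y":-0.017,"z":0.0095,"ax":0.1,"ay":-2.6,"az":-0.3,"claw":0},
    {"x":0.034,"y":-0.017,"z":0.008,"ax":0.1,"ay":-2.5,"az":-0.4,"claw":0},
  ],
)

```text
time_s: 19.48
ee_pos: [0.5488, 0.1642, 0.2439]
eef_rot: [3.133, -0.041, 0.4]
force: [0.0, -1.9, 1.4]
grip_width: 0.0001
```

Request:
step_arm(
  steps=[
    {"x":0,"y":0,"z":0,"ax":0,"ay":0,"az":0,"claw":0},
  ],
)

```text
time_s: 19.57
ee_pos: [0.5509, 0.1688, 0.2377]
eef_rot: [3.135, -0.03, 0.404]
force: [-1.5, -0.4, -1.1]
grip_width: 0.0002
```

Run:
```python
from h import *
R=Ro.from_euler('xyz',[np.pi,0,.4])
plan(np.array([.656,.2267,.18]),R,.04,6.8)
im,d,o=snap('wrist','w17'); C=cam('wrist',o['ee_pos'],o['eef_rot']); print(np.round(proj(C,[.656,.2267,.08]),1))
snap('scene','s17')
```

```text
t 19.57 n 4 dist 0.1332 F [-1.5 -0.4 -1.1] q [ 0.23  0.32  1.42 -0.    1.37  1.4 ] w 0.0002
{"x":0.0294, "y":-0.0031, "z":0.0153, "ax":0.1, "ay":-0.4, "az":0.1}
{"x":0.0295, "y":-0.0031, "z":0.0151, "ax":0.1, "ay":-0.4, "az":0.0}
{"x":0.0296, "y":-0.0031, "z":0.0149, "ax":0.1, "ay":-0.5, "az":0.1}
{"x":0.0298, "y":-0.0031, "z":0.0147, "ax":0.1, "ay":-0.4, "az":0.0}
[308.3  87.9]
```

View pics/w17.png

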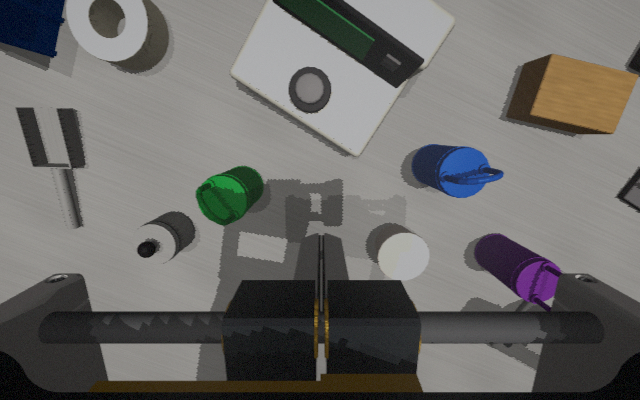

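View pics/s17.png

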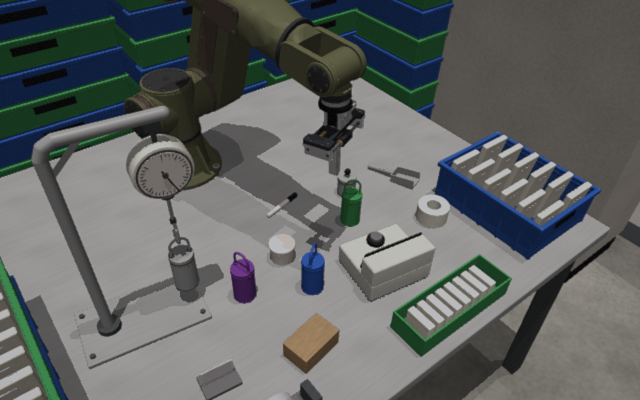

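Key's grey top at (311,88), predicted (308,88). The can still hangs undisturbed. Measuring the key height and moving above it.

Run:
```python
from h import *
D=np.load('pics/w17.npz'); C=cam('wrist',D['p'],D['r']); P=pts(C,D['d'])
print(P[84:93,306:316].reshape(-1,3).mean(0).round(4),'deck',P[110:118,340:350].reshape(-1,3).mean(0).round(4), plane(C,311,88,.08).round(4))
R=Ro.from_euler('xyz',[np.pi,0,.4])
plan(np.array([.656,.2262,.13]),R,.04,6.8)
```

```text
[0.6566 0.2243 0.0822] deck [0.6491 0.179  0.0602] [0.6571 0.224  0.08  ]
t 19.67 n 5 dist 0.1659 F [ 1.3  0.3 -0.3] q [ 0.23  0.3   1.43 -0.    1.37  1.4 ] w 0.0005
{"x":0.0237, "y":-0.0029, "z":0.0231, "ax":0.1, "ay":-0.4, "az":0.0}
{"x":0.0238, "y":-0.0029, "z":0.0229, "ax":0.1, "ay":-0.4, "az":0.0}
{"x":0.0240, "y":-0.0029, "z":0.0228, "ax":0.1, "ay":-0.4, "az":0.0}
{"x":0.0241, "y":-0.0028, "z":0.0226, "ax":0.1, "ay":-0.4, "az":0.1}
{"x":0.0242, "y":-0.0028, "z":0.0224, "ax":0.0, "ay":-0.5, "az":0.0}
```

Request:
step_arm(
  steps=[
    {"x":0.024,"y":-0.003,"z":0.022,"ax":0.1,"ay":-0.4,"az":0,"claw":0},
    {"x":0.024,"y":-0.003,"z":0.022,"ax":0.1,"ay":-0.4,"az":0,"claw":0},
    {"x":0.024,"y":-0.003,"z":0.022,"ax":0.1,"ay":-0.4,"az":0,"claw":0},
    {"x":0.024,"y":-0.0025,"z":0.022,"ax":0.1,"ay":-0.4,"az":0,"claw":0},
    {"x":0.024,"y":-0.0025,"z":0.02,"ax":0,"ay":-0.4,"az":0,"claw":0},
  ],
)

```text
time_s: 20.08
ee_pos: [0.6593, 0.2234, 0.1458]
eef_rot: [3.139, -0.021, 0.398]
force: [0.1, -0.5, 0.6]
grip_width: 0.0004
```

Request:
step_arm(
  steps=[
    {"x":0,"y":0,"z":0,"ax":0,"ay":0,"az":0,"claw":0},
  ],
)

```text
time_s: 20.17
ee_pos: [0.6594, 0.2231, 0.1405]
eef_rot: [3.14, -0.015, 0.398]
force: [0.3, -0.7, -0.7]
grip_width: 0.0009
```

Run:
```python
from h import *
R=Ro.from_euler('xyz',[np.pi,0,.4])
plan(np.array([.6565,.2255,.09]),R,.01,6.8)
im,d,o=snap('scene','s18')
a=np.hstack([im[140:300,110:260,::-1],im[170:330,290:440,::-1]]);cv2.imwrite('pics/c18.png',cv2.resize(a,None,fx=2.6,fy=2.6,interpolation=cv2.INTER_CUBIC))
```

```text
t 20.17 n 6 dist 0.0507 F [ 0.3 -0.7 -0.7] q [0.27 0.67 1.13 0.   1.33 1.45] w 0.0009
{"x":-0.0004, "y":-0.0006, "z":0.0084, "ax":0.0, "ay":-0.1, "az":-0.0}
{"x":-0.0004, "y":-0.0006, "z":0.0084, "ax":0.0, "ay":-0.2, "az":-0.0}
{"x":-0.0004, "y":-0.0006, "z":0.0084, "ax":0.0, "ay":-0.1, "az":-0.0}
{"x":-0.0004, "y":-0.0005, "z":0.0084, "ax":0.0, "ay":-0.2, "az":-0.0}
{"x":-0.0003, "y":-0.0006, "z":0.0084, "ax":0.0, "ay":-0.1, "az":-0.1}
{"x":-0.0003, "y":-0.0005, "z":0.0085, "ax":0.1, "ay":-0.2, "az":-0.0}
```

View pics/c18.png

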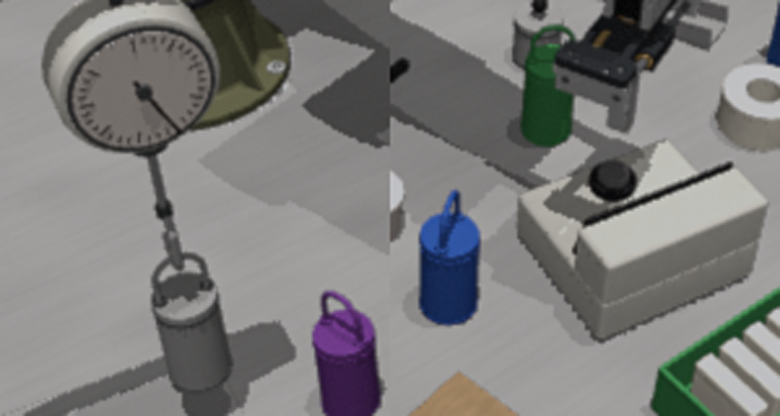

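Can hangs still, pointer at rest; the fingers are above the key. Descending and pressing.

Request:
step_arm(
  steps=[
    {"x":-0.0005,"y":-0.0006,"z":0.011,"ax":0,"ay":-0.2,"az":0,"claw":0},
    {"x":-0.0005,"y":-0.0006,"z":0.011,"ax":0,"ay":-0.2,"az":0,"claw":0},
    {"x":-0.0005,"y":-0.0006,"z":0.011,"ax":0,"ay":-0.2,"az":0,"claw":0},
    {"x":-0.0005,"y":-0.0006,"z":0.011,"ax":0,"ay":-0.2,"az":0,"claw":0},
    {"x":0,"y":0,"z":0,"ax":0,"ay":0,"az":0,"claw":0},
  ],
)

```text
time_s: 20.63
ee_pos: [0.6561, 0.2212, 0.1035]
eef_rot: [3.138, -0.013, 0.395]
force: [-0.6, -0.3, -0.1]
grip_width: 0.0006
```

Request:
step_arm(
  steps=[
    {"x":0,"y":0,"z":0.004,"ax":0,"ay":0,"az":0,"claw":0},
    {"x":0,"y":0,"z":0.003,"ax":0,"ay":0,"az":0,"claw":0},
  ],
)

```text
time_s: 20.8
ee_pos: [0.6561, 0.221, 0.0972]
eef_rot: [3.138, -0.015, 0.395]
force: [-0.4, -0.1, -0.6]
grip_width: 0.0004
```

Request:
step_arm(
  steps=[
    {"x":0.001,"y":-0.004,"z":0.005,"ax":0,"ay":0,"az":0,"claw":0},
    {"x":0,"y":0,"z":0.005,"ax":0,"ay":0,"az":0,"claw":0},
    {"x":0,"y":0,"z":0,"ax":0,"ay":0,"az":0,"claw":0},
  ],
)

```text
time_s: 21.05
ee_pos: [0.6557, 0.2256, 0.0865]
eef_rot: [3.138, -0.016, 0.395]
force: [-0.2, -0.3, -0.6]
grip_width: 0.0005
```

Request:
step_arm(
  steps=[
    {"x":0,"y":0,"z":0.004,"ax":0,"ay":0,"az":0,"claw":0},
    {"x":0,"y":0,"z":0.003,"ax":0,"ay":0,"az":0,"claw":0},
  ],
)

```text
time_s: 21.22
ee_pos: [0.6562, 0.226, 0.0797]
eef_rot: [3.138, -0.017, 0.395]
force: [-1.0, -1.5, 1.7]
grip_width: 0.0006
```

Request:
step_arm(
  steps=[
    {"x":0,"y":0,"z":0.003,"ax":0,"ay":0,"az":0,"claw":0},
    {"x":0,"y":0,"z":0.0015,"ax":0,"ay":0,"az":0,"claw":0},
    {"x":0,"y":0,"z":0,"ax":0,"ay":0,"az":0,"claw":0},
  ],
)

```text
time_s: 21.47
ee_pos: [0.6564, 0.226, 0.0773]
eef_rot: [3.138, -0.018, 0.395]
force: [-2.5, -1.2, 3.5]
grip_width: 0.0005
```

Request:
step_arm(
  steps=[
    {"x":0,"y":0,"z":0.002,"ax":0,"ay":0,"az":0,"claw":0},
    {"x":0,"y":0,"z":0.002,"ax":0,"ay":0,"az":0,"claw":0},
  ],
)

```text
time_s: 21.63
ee_pos: [0.6569, 0.2262, 0.0764]
eef_rot: [3.137, -0.02, 0.395]
force: [-13.2, -4.0, 23.0]
grip_width: 0.0005
```

Force rose to 23 N: the key is bottomed. Hold one row, then lift off.

Request:
step_arm(
  steps=[
    {"x":0,"y":0,"z":0,"ax":0,"ay":0,"az":0,"claw":0},
    {"x":0,"y":0,"z":-0.006,"ax":0,"ay":0,"az":0,"claw":0},
    {"x":0,"y":0,"z":-0.015,"ax":0,"ay":0,"az":0,"claw":0},
    {"x":0,"y":0,"z":-0.025,"ax":0,"ay":0,"az":0,"claw":0},
    {"x":0,"y":0,"z":-0.025,"ax":0,"ay":0,"az":0,"claw":0},
  ],
)

```text
time_s: 22.05
ee_pos: [0.6537, 0.2252, 0.1455]
eef_rot: [3.138, -0.012, 0.395]
force: [0.3, -0.5, 0.5]
grip_width: 0.0005
```

Request:
step_arm(
  steps=[
    {"x":0,"y":0,"z":-0.03,"ax":0,"ay":0,"az":0,"claw":0},
    {"x":0,"y":0,"z":-0.02,"ax":0,"ay":0,"az":0,"claw":0},
    {"x":0,"y":0,"z":0,"ax":0,"ay":0,"az":0,"claw":0},
  ],
)

```text
time_s: 22.3
ee_pos: [0.6539, 0.2254, 0.203]
eef_rot: [3.138, -0.018, 0.395]
force: [-0.1, 0.4, 0.4]
grip_width: 0.0005
```

Run:
```python
from h import *
o=ctrl.get_obs(); print(o['time_s'],o['ee_pos'],o['force'])
im,d,o=snap('scene','s19'); im2,d2,_=snap('scene','s20'); print('diff',np.abs(im[120:310,120:220].astype(int)-im2[120:310,120:220]).mean())
P=pts(cam('top'),snap('top','t19')[1]); T=np.load('pics/top0.npz')
```

```text
22.3 [0.6539258  0.22535257 0.20298153] [-0.07183133  0.41361198  0.35863132]
diff 0.5627192982456141
```

View pics/s20.png

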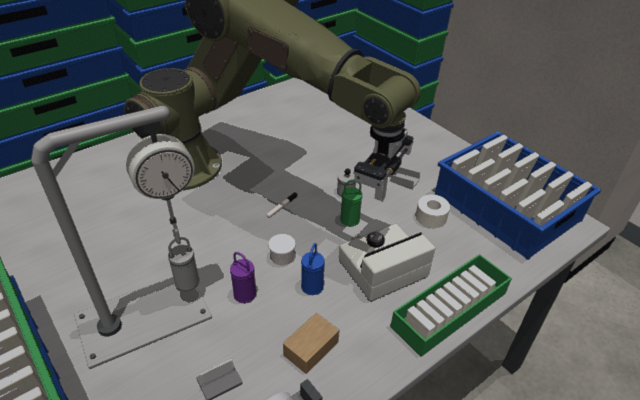

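View pics/t19.png

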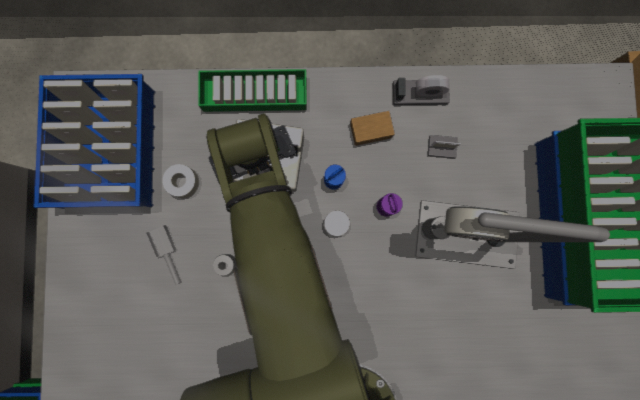

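The can hangs at scene (184,265) with the pointer at rest, and the other things stand where they stood. The key is released and the arm is clear.

```bash
python3 -c "
from station import ticket
print(ticket.hand_in())"
```

```text
the job is handed in; nothing more can be done
None
```

The stainless hooped can is hanging on the scale hook, the record key has been pressed, and the job is handed in at about 22 s. No verdict was reported.

- **Hanging:** I gripped the can at a 45° lean, threaded its hoop over the hook tip and lowered it until the arm force averaged within about 0.25 N of zero. That put the dip at about 41 mm, so the can weighs roughly 5 N. I then opened the fingers in small steps. The pointer looked the same before and after release.
- **Key:** I pressed until the force rose to 23 N, so the key was fully down, then lifted clear.
- **Last checks:** The final scene picture shows the can hanging upright and the pointer still (two consecutive pictures nearly identical). The arm force reads near zero.
- **Bystanders:** No other thing has visibly moved, but in the last top view the arm hides the marker, so I checked that in the scene view only.

Two things did not go to plan:
- **First grasp approach:** it drove joint 4 to its limit (-1.04), with no fault reported. I backed out and used the half-turned grasp instead.
- **Hook position:** views of it disagreed by about 2 mm. I corrected this from the contact forces before letting go.

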